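# Empty the sample chiller and leak-check its hatch seam

### The arm

A 7-joint arm with a two-finger parallel gripper is mounted at the origin on the work surface. World frame = base frame: x ahead of the robot, y to its left, z up, the work surface at z = 0. Lengths are in m, angles in rad, forces in N, time in s.
With the tool pointing down it reaches from about 0.425 to 0.925 m from the base axis. Payload 6.8 kg.
Tool frame: the origin (TCP) lies between the finger pads; the fingertips stand r.tcp_to_tips ahead of it and the grasp point (between the pads) lies 3 mm ahead of it (r.tcp_to_tips is the distance from the TCP to the fingertips, in m); z points along the fingers, y is the line along which they close (so a half turn about z gives the same grasp; the last joint's range is limited). The gripper opens to 85 mm and grips with 20 to 120 N. Pads are 22 mm wide; open, the fingers measure 114 mm over their backs; the gripper's body (76 mm by 85 mm) begins 54 mm behind the grasp point. The pads swing forward as they close: fully open they stand 13 mm farther back than shut.
Start: joints at [-0.108, 0.477, 0.022, 1.555, -0.011, 1.109, -0.083], TCP at [0.675, 0, 0.253] pointing down, gripper open.
Joint ranges: [-2.96, 2.96], [-0.34, 2.1], [-1.41, 1.46], [0.24, 2.44], [-1.37, 4.51], [0.17, 1.92], [-2.96, 2.96]. Speed limits (rad/s): [2.39, 2.39, 3.14, 3.14, 3.14, 3.14, 3.14].

### API

Orientations are given as a rotation vector (axis times angle).
In Python, from bench import r gives the robot as it stands. The module is installed in compiled form; this text tells all that it offers.
- The arm moves only by the tool step_arm, never from a script. Its argument "moves" is a list of rows, each an object of numbers: "rx", "ry", "rz": the turn, a rotation vector about the tool's x, y, z in degrees; "dx", "dy", "dz": the shift along the tool's x, y, z in mm; "gripper": the opening, from -1 (shut) to 1 (fully open). In form: [{"rx": .., "ry": .., "rz": .., "dx": .., "dy": .., "dz": .., "gripper": ..}, ...]. A call has 1 to 20 rows; each row shifts and turns the commanded pose from where the row before left it, along the tool's axes as they then stand; what a row does not reach is not made up. A row lasts 1/8 s, in which the tool goes at most 62.5 mm and 10.7 degrees, less where a joint would pass 70% of its speed; a pose out of reach is approached as far as the arm can. A call is refused whole if a number of a shift passes 62.5 or a number of a turn 10.7, either way. A call with a gripper value outside its range is refused whole. The fingers move at their own pace and stop on an object; "grip_force" is the grip in N (left out, the last holds). Time passes only in rows, so rows that do not move let the fingers close. It gives the time, the measured TCP pose, the force, the opening and the grip force at its end, in the units of the state.
- r.get_obs(): the state, without advancing time (a new reading comes with each control period).
- r.grab_frame(name): name is "scene" or "side" or "wrist"; returns the picture (480x640x3 uint8, blue, green, red); there is no depth.
- r.camera_info(name): a dict with "mtx" (3x3 intrinsics, pixels), "rvec" (rotation vector, rad) and "tvec" (3), from world to camera coordinates, as OpenCV has them. Camera axes: x right, y down, z forward; pixel columns grow to the right and rows downward; lengths in m; the calibration is good to about 2 mm. A picture is of the moment at which its call begins: read the wrist's pose just before it. camera_info takes no time and is no camera call; for the wrist camera it gives the pose at the moment of the call.
- r.hand_in(): hands the job in; it is judged then, once.
The state is a dict: "clock": time; "joints": joint angles; "qvel": joint speeds; "tau": joint torques, N m; "tcp_pos": TCP position; "orientation": TCP orientation; "contact_force": force on the tool from outside, world axes, zero at the start; "moment": the same for the moment, N m; "grip_width": finger opening in m; "gripper_force": force on a finger pad.
Only numpy, scipy, OpenCV 4.12 (cv2) and the standard library are available. Lean on these libraries where they do the work, as an engineer would, in place of code of your own. Each camera call takes 0.05 s, during which the arm holds its last target. There are 200 camera calls.

### The job

Press the free edge of the chiller's flush hatch so its catch lets go and the hatch pops ajar by itself, take your hand off, then swing it wide open and leave it open, leaning past upright. Move every sample bottle from the bay into the steel tray (standing or lying). Then take the leak-test wand and guide its tip, touching or just above the surface, slowly (about 3 cm a second) in one pass along the whole L-shaped dark seam on the rim, from the end on the near rim round the corner to the end on the right rim, lay the wand back in the black pen tray, and leave the other things on the bench alone.

Things in the scene. Friction and masses are not known exactly. Their poses are not given: they have to be found in the camera images.
- chiller: Grey low bench chiller, fixed, 260 (x) x 300 (y) x 90 mm to its rim; origin centre of underside, x points away from the robot, y to its left. In its top is an open centred bay 200 x 240 mm, floor at z 25 mm, rim at z 90 mm and 30 mm wide. The hatch covers it.
- hatch (a joint): White hatch plate, 256 (chiller x) x 285 (y) x 8 mm, hinged on its left (+y) edge, free edge right. rad: 0 shut, grows as it opens, stop 1.97. Shut, its underside is 10 mm above the rim and a catch holds it. Pressed with 2 to 4 N near the free edge it sinks to its stop at -0.036 and the catch frees; let go, it rises to rest near 0.3. Then it moves with under 2 N and stays where left.
- hatch_hinge (a point): Middle of the hatch's hinge axis (axis along chiller x), in the plane of the hatch's underside; chiller frame (0, 140, 100) mm. The free edge is 285 mm from it.
- hatch_press (a point): Point to press: top face of the hatch, 20 mm from the middle of its free edge, moves with the hatch.
- bottle0: White square sample bottle with a grey cap: body 44 (x) x 40 (y) x 48 mm, cap 30 mm wide and 14 mm high on top, 80 to 170 g; origin centre of its underside, z to the cap. At first it stands on the bay floor under the hatch, about square with the chiller, about 58 mm from its neighbours along chiller y. 2 to 4 of the four are present.
- bottle1: White square sample bottle with a grey cap: body 44 (x) x 40 (y) x 48 mm, cap 30 mm wide and 14 mm high on top, 80 to 170 g; origin centre of its underside, z to the cap. At first it stands on the bay floor under the hatch, about square with the chiller, about 58 mm from its neighbours along chiller y. 2 to 4 of the four are present.
- bottle2: White square sample bottle with a grey cap: body 44 (x) x 40 (y) x 48 mm, cap 30 mm wide and 14 mm high on top, 80 to 170 g; origin centre of its underside, z to the cap. At first it stands on the bay floor under the hatch, about square with the chiller, about 58 mm from its neighbours along chiller y. 2 to 4 of the four are present.
- bottle3: White square sample bottle with a grey cap: body 44 (x) x 40 (y) x 48 mm, cap 30 mm wide and 14 mm high on top, 80 to 170 g; origin centre of its underside, z to the cap. At first it stands on the bay floor under the hatch, about square with the chiller, about 58 mm from its neighbours along chiller y. 2 to 4 of the four are present.
- tray: Open steel tray, fixed, 160 (x) x 260 (y) mm outside, walls 5 mm, 32 mm high, floor 5 mm thick; origin centre of underside. Bottles go here.
- pen_tray: Open black pen tray, fixed, 90 (x) x 190 (y) mm outside, walls 4 mm, 10 mm high, floor 4 mm thick; origin centre of underside. The wand's place.
- wand: Leak-test wand, 150 mm long, 60 g: aluminium handle 16 x 16 x 120 mm and a dark 30 mm cone tapering to the 5 mm wide tip. Origin on its axis at mid length, x towards the tip; handle from x -75 to +45 mm; balances at about x -12 mm. It lies in the pen tray along the tray's length, tip towards tray +y at first.
- wand_tip (a point): The wand's tip, at x +75 mm on its axis.
- seam0 (a point): Point 0 of the dark 5 mm wide seam on top of the chiller's rim (z 90 mm); the START of the seam, on the near rim; chiller frame (-115, 45) mm. Points are 60 mm apart, joined by straight runs.
- seam1 (a point): Point 1 of the dark 5 mm wide seam on top of the chiller's rim (z 90 mm); on the near rim; chiller frame (-115, -15) mm. Points are 60 mm apart, joined by straight runs.
- seam2 (a point): Point 2 of the dark 5 mm wide seam on top of the chiller's rim (z 90 mm); on the near rim; chiller frame (-115, -75) mm. Points are 60 mm apart, joined by straight runs.
- seam3 (a point): Point 3 of the dark 5 mm wide seam on top of the chiller's rim (z 90 mm); the corner, near right; chiller frame (-115, -135) mm. Points are 60 mm apart, joined by straight runs.
- seam4 (a point): Point 4 of the dark 5 mm wide seam on top of the chiller's rim (z 90 mm); on the right rim; chiller frame (-55, -135) mm. Points are 60 mm apart, joined by straight runs.
- seam5 (a point): Point 5 of the dark 5 mm wide seam on top of the chiller's rim (z 90 mm); the END of the seam, on the right rim; chiller frame (5, -135) mm. Points are 60 mm apart, joined by straight runs.
- flask_green: Bystander, leave alone: green glass flask, 60 mm wide, 130 mm tall. Origin centre of underside.
- flask_amber: Bystander, leave alone: amber glass flask, 56 mm wide, 120 mm tall. Origin centre of underside.
- beaker: Bystander, leave alone: clear beaker, 70 mm wide, 85 mm tall. Origin centre of underside.
- jar: Bystander, leave alone: white jar, 64 mm wide, 80 mm tall. Origin centre of underside.
- tip_box: Bystander, leave alone: blue box 120 x 80 x 50 mm. Origin centre of underside.
- mouse: Bystander, leave alone: black computer mouse, 100 x 60 x 30 mm. Origin centre of underside.
Mind the look-alikes: they are no part of the job. Several things have the shape of the pen_tray; the one meant has the colours described above.

How it is judged:
On the way, in this order (a step that is already met when the one before it is completed fails the run):
1. the hatch is pressed down (value of joint hatch below -0.022 rad).
2. it has popped ajar by itself, untouched (value of joint hatch above 0.12 rad and contact force between each of the arm, the fingers and hatch below 0.1 N), for 0.1 s.
3. it is swung wide open past upright and left there (value of joint hatch above 1.6 rad and contact force between the fingers and hatch below 0.1 N), for 0.2 s.
4. every bottle rests in the steel tray (x of bottle0 in the frame of tray between -0.085 and 0.085 m and y of bottle0 in the frame of tray between -0.135 and 0.135 m and z of bottle0 in the frame of tray between -0.005 and 0.06 m and linear speed of each of bottle0, bottle1, bottle2, bottle3 below 0.03 m/s and x of bottle1 in the frame of tray between -0.085 and 0.085 m and y of bottle1 in the frame of tray between -0.135 and 0.135 m and z of bottle1 in the frame of tray between -0.005 and 0.06 m and x of bottle2 in the frame of tray between -0.085 and 0.085 m and y of bottle2 in the frame of tray between -0.135 and 0.135 m and z of bottle2 in the frame of tray between -0.005 and 0.06 m and x of bottle3 in the frame of tray between -0.085 and 0.085 m and y of bottle3 in the frame of tray between -0.135 and 0.135 m and z of bottle3 in the frame of tray between -0.005 and 0.06 m), for 0.2 s.
5. the held wand's tip is on the seam's start (seam0), moving slowly (distance between wand_tip and seam0 below 0.008 m and linear speed of wand below 0.06 m/s and contact force between the fingers and wand above 0.5 N), for 0.05 s.
6. the tip has gone on slowly along the seam to seam1 (distance between wand_tip and seam1 below 0.008 m and linear speed of wand below 0.06 m/s and contact force between the fingers and wand above 0.5 N), for 0.05 s.
7. the tip has gone on slowly along the seam to seam2 (distance between wand_tip and seam2 below 0.008 m and linear speed of wand below 0.06 m/s and contact force between the fingers and wand above 0.5 N), for 0.05 s.
8. the tip has gone on slowly along the seam to seam3 (distance between wand_tip and seam3 below 0.008 m and linear speed of wand below 0.06 m/s and contact force between the fingers and wand above 0.5 N), for 0.05 s.
9. the tip has gone on slowly along the seam to seam4 (distance between wand_tip and seam4 below 0.008 m and linear speed of wand below 0.06 m/s and contact force between the fingers and wand above 0.5 N), for 0.05 s.
10. the tip has gone on slowly along the seam to seam5 (distance between wand_tip and seam5 below 0.008 m and linear speed of wand below 0.06 m/s and contact force between the fingers and wand above 0.5 N), for 0.05 s.
At the end, for the whole second after the job is handed in: hatch open beyond 1.6 rad; every present bottle within the steel tray (origin within 85 mm in x, 135 mm in y and under 60 mm in z of the tray's origin, in the tray's frame); wand lying in the pen tray (origin within 50 mm in x, 70 mm in y, under 28 mm in z); all at rest (all of step 4 and value of joint hatch above 1.6 rad and x of wand in the frame of pen_tray between -0.05 and 0.05 m and y of wand in the frame of pen_tray between -0.07 and 0.07 m and z of wand in the frame of pen_tray between 0 and 0.028 m and linear speed of wand below 0.03 m/s); the robot touches nothing.
It fails at once if a bystander is knocked or moved more than 5 cm (distance of any of flask_green, flask_amber, beaker, jar, tip_box, mouse from where it was at the start of the episode above 0.05 m).
Of bottle0, bottle1, bottle2, bottle3 only 2 to 4 are there at a start; the rules pass over those that are not, and their reading is None.
At some moment in a run one of wand may be knocked a few centimetres aside while the robot is not near it.
Once in a run the grip may slacken for a moment while it holds something.
It also fails if it takes over 210 s, if anything falls off the work surface, if the arm or the gripper's body presses on something with over 40 N, if the wrist force passes 120 N, or if a joint passes its speed limit or range.

## Working session

There is one attempt and no reset: what is moved stays moved. The work goes in short steps, Python scripts to look and compute and a tool call to move; the robot and the scene stay as the last step left them, time stands still between calls to the robot, and variables do not carry over. Pictures are saved under pics/ and viewed, at most 14 in all, crops included, and the job is handed in when it is done.

Besides the shell and the picture viewer there is one more tool, called after "Call:" as name(argument=value, ...) on one line, values as JSON. step_arm: Moves the arm, as the interface text tells. Its arguments: {"type":"object","properties":{"moves":{"type":"array","items":{"type":"object","properties":{"rx":{"type":"number"},"ry":{"type":"number"},"rz":{"type":"number"},"dx":{"type":"number"},"dy":{"type":"number"},"dz":{"type":"number"},"gripper":{"type":"number"}}}},"grip_force":{"type":"number"}},"required":["moves"]}

```bash
mkdir -p pics; cat > h.py <<'E'
from bench import r
import numpy as np, cv2
from scipy.spatial.transform import Rotation as R
def snap(n,f):
    ci=r.camera_info(n); im=r.grab_frame(n); cv2.imwrite('pics/'+f,im); return im,ci
def ray(ci,uv):
    Rm=cv2.Rodrigues(np.array(ci['rvec'],float))[0]; t=np.array(ci['tvec'],float).ravel()
    K=np.array(ci['mtx']); d=Rm.T@np.linalg.solve(K,[uv[0],uv[1],1.]); return -Rm.T@t,d
def onz(ci,uv,z):
    c,d=ray(ci,uv); return c+d*(z-c[2])/d[2]
def proj(ci,P):
    return cv2.projectPoints(np.array(P,float).reshape(-1,3),np.array(ci['rvec'],float),np.array(ci['tvec'],float),np.array(ci['mtx'],float),None)[0].reshape(-1,2)
def st():
    o=r.get_obs(); print('t',round(o['clock'],2),'tcp',np.round(o['tcp_pos'],4),'ori',np.round(o['orientation'],3),'F',np.round(o['contact_force'],1),'w',round(o['grip_width'],4),'gf',o['gripper_force']); return o
E
python3 - <<'E'
from h import *
st(); print(r.tcp_to_tips)
for n in('scene','side','wrist'):
    im,ci=snap(n,n+'0.png'); c,d=ray(ci,(320,240)); print(n,c.round(3),d.round(3),ci['mtx'][0][0])
E
```

```text
t 0.0 tcp [0.6744 0.     0.2523] ori [-2.221e+00 -2.221e+00  2.000e-03] F [ 0.2  0.2 -0.3] w 0.0855 gf 0.0
0.022
scene [ 0.914 -0.5    0.935] [-0.411  0.434 -0.802] 434.61090744302055
side [-0.319  0.847  1.165] [ 0.494 -0.548 -0.675] 618.5835908381849
wrist [0.676 0.076 0.373] [ 0.027 -0.302 -0.953] 371.5351922383895
```

View pics/scene0.png

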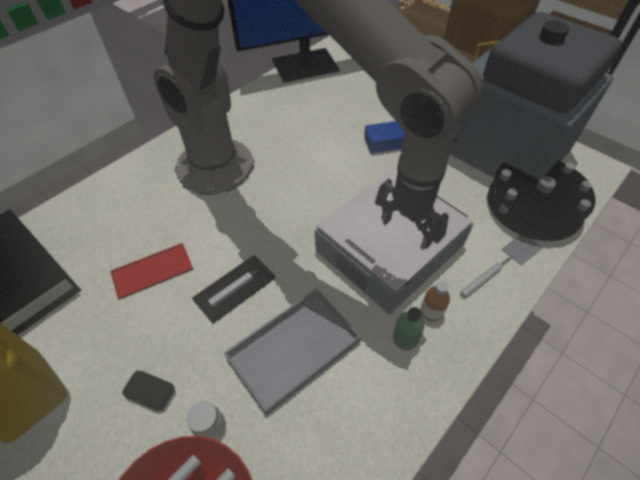

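View pics/side0.png

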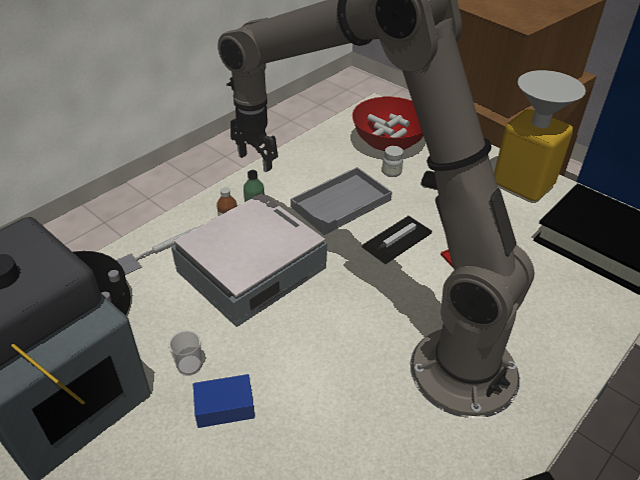

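The scene view shows the hatch at about (393,235), the steel tray at (293,350), the black pen tray with the wand at (233,288), and the flasks at (408,328) and (435,302). In the side view the hatch corners are near (235,293), (327,243), (265,200) and (175,245).

```bash
cat > m.py <<'E'
from h import *
import sys
ci={n:r.camera_info(n) for n in('scene','side')}
S=cv2.imread('pics/scene0.png');D=cv2.imread('pics/side0.png')
for im,n,pts in((S,'scene',[(330,225),(290,350),(210,300),(235,288),(150,270)]),(D,'side',[(250,245),(335,200),(385,245),(400,233),(250,285)])):
    for p in pts: print(n,p,im[p[1],p[0]],cv2.cvtColor(im,cv2.COLOR_BGR2HSV)[p[1],p[0]])
def quad(im,mask,seed):
    mask=cv2.morphologyEx(mask,cv2.MORPH_CLOSE,np.ones((5,5),np.uint8))
    cs=cv2.findContours(mask,cv2.RETR_EXTERNAL,cv2.CHAIN_APPROX_NONE)[0]
    c=max([c for c in cs if cv2.pointPolygonTest(c,seed,False)>=0],key=cv2.contourArea)
    h=cv2.convexHull(c)
    for e in np.arange(.01,.1,.002):
        q=cv2.approxPolyDP(h,e*cv2.arcLength(h,True),True)
        if len(q)<=4: break
    return q.reshape(-1,2).astype(float),cv2.contourArea(c)
def rep(n,q,z):
    P=np.array([onz(ci[n],p,z) for p in q])[:,:2]
    print(n,q.tolist(),'\n',P.round(3).tolist(),'c',P.mean(0).round(4),'L',np.linalg.norm(P-np.roll(P,-1,0),axis=1).round(3))
g=lambda im:im.min(2)
for im,n,seed,z in((D,'side',(250,245),.108),):
    m=cv2.inRange(im,np.array([150,150,160]),np.array([255,255,255]))
    try: q,a=quad(im,m,seed);rep(n,q,z)
    except Exception as e: print(e)
for im,n,seed in((S,'scene',(233,288)),(D,'side',(395,240))):
    m=cv2.inRange(im,np.array([0,0,0]),np.array([48,48,48]))
    m=cv2.morphologyEx(m,cv2.MORPH_CLOSE,np.ones((13,13),np.uint8))
    q,a=quad(im,m,seed);rep(n,q,.010)
z=np.vstack([cv2.resize(S[180:420,170:490],(800,600))[:, :]])
cv2.imwrite('pics/sc.png',z); cv2.imwrite('pics/sd.png',cv2.resize(D[150:340,160:440],None,fx=2.8,fy=2.8,interpolation=cv2.INTER_CUBIC))
E
python3 m.py
```

```text
scene (330, 225) [159 158 165] [176  11 165]
scene (290, 350) [124 122 122] [120   4 124]
scene (210, 300) [145 144 143] [105   4 145]
scene (235, 288) [103 104 103] [ 60   2 104]
scene (150, 270) [ 58  60 137] [  1 147 137]
side (250, 245) [180 180 190] [  0  13 190]
side (335, 200) [119 117 118] [135   4 119]
side (385, 245) [44 45 44] [60  6 45]
side (400, 233) [169 171 170] [ 45   3 171]
side (250, 285) [186 187 195] [  3  12 195]
side [[639.0, 295.0], [527.0, 479.0], [42.0, 479.0], [229.0, 129.0]] 
 [[-0.212, -0.38], [-0.24, 0.2], [0.389, 0.786], [1.015, -0.196]] c [0.2379 0.1028] L [0.58  0.86  1.164 1.24 ]Traceback (most recent call last):
  File "m.py", line 27, in <module>
    q,a=quad(im,m,seed);rep(n,q,.010)
        ~~~~^^^^^^^^^^^
  File "m.py", line 10, in quad
    c=max([c for c in cs if cv2.pointPolygonTest(c,seed,False)>=0],key=cv2.contourArea)
ValueError: max() iterable argument is empty
```

```bash
python3 - <<'E'
import cv2,numpy as np
S=cv2.imread('pics/scene0.png');D=cv2.imread('pics/side0.png')
cv2.imwrite('pics/sc.png',cv2.resize(S[170:420,180:480],None,fx=2.4,fy=2.4,interpolation=cv2.INTER_CUBIC)) 
cv2.imwrite('pics/sd.png',cv2.resize(D[160:340,165:445],None,fx=2.8,fy=2.8,interpolation=cv2.INTER_CUBIC))
E
```

```text
(no output)
```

View pics/sc.png

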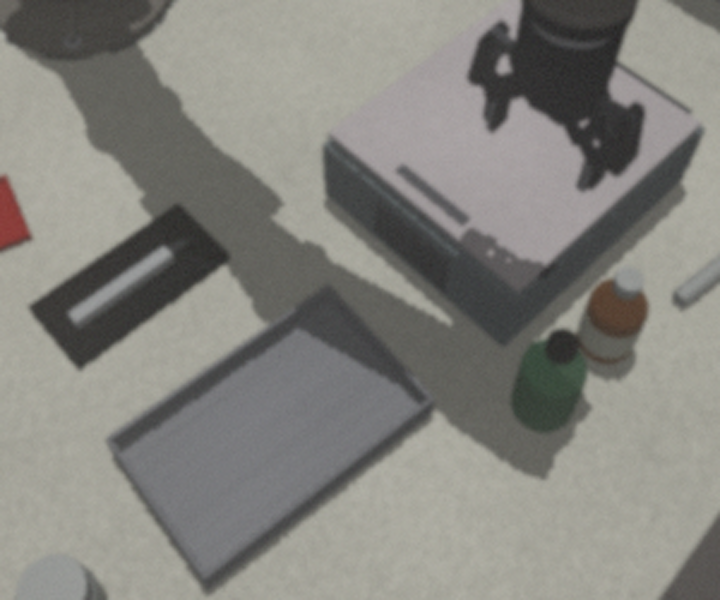

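View pics/sd.png

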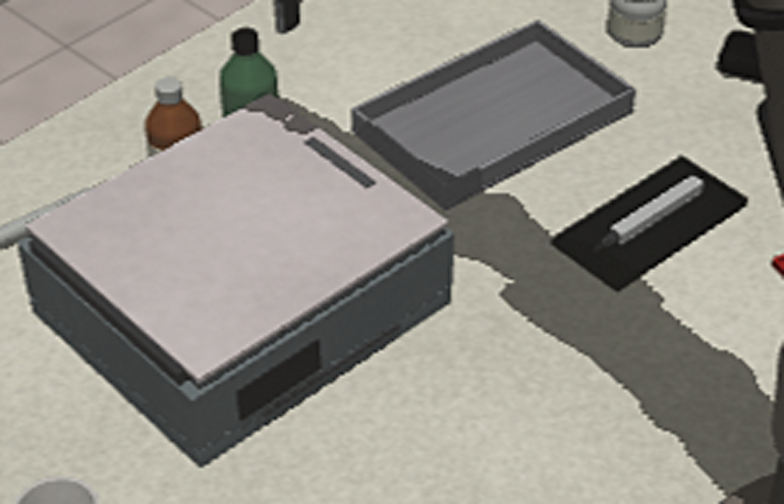

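The scene crop shows the whole hatch, with the strip along its −y edge, plus the tray and the pen tray. The side crop gives the hatch corners at crop (198,378), (450,222) and (27,228), the tray at (354,113)…(634,93), and the pen tray at (553,240)…(747,200).

```bash
cat > m.py <<'E'
from h import *
ci={n:r.camera_info(n) for n in('scene','side')}
off={'scene':(180,170,2.4),'side':(165,160,2.8)}
def rep(name,n,q,z):
    a,b,s=off[n]; P=np.array([onz(ci[n],((x+.5)/s+a-.5,(y+.5)/s+b-.5),z) for x,y in q])[:,:2]
    v=np.roll(P,-1,0)-P
    print(name,n,P.round(4).tolist(),'c',P.mean(0).round(4),'L',np.linalg.norm(v,axis=1).round(3),'deg',np.degrees(np.arctan2(v[:,1],v[:,0])).round(1))
rep('hatch','side',[(198,379),(449,222),(268,97),(26,229)],.108)
rep('base','side',[(203,466),(451,300),(34,310)],0)
rep('rim','side',[(193,397),(452,236),(23,245)],.09)
rep('hatch','scene',[(327,137),(503,290),(703,128)],.108)
rep('base','scene',[(327,205),(503,345),(685,192)],0)
rep('tray','side',[(354,113),(538,22),(634,93),(446,190)],.032)
rep('tray','scene',[(110,440),(207,583),(432,402),(328,287)],.032)
rep('pen','side',[(553,240),(683,157),(747,200),(618,288)],.01)
rep('pen','scene',[(32,307),(180,205),(227,258),(80,367)],.01)
rep('wand','side',[(700,183),(598,247)],.014)
rep('wand','scene',[(75,318),(185,240)],.014)
rep('fl','scene',[(545,425),(607,370)],0)
rep('fl','side',[(250,118),(175,165)],0.02)
E
python3 m.py
```

```text
hatch side [[0.47, 0.2605], [0.4486, -0.0228], [0.7009, -0.0357], [0.7192, 0.2449]] c [0.5847 0.1117] L [0.284 0.253 0.281 0.25 ] deg [-94.3  -2.9  86.3 176.4]
base side [[0.4714, 0.2651], [0.4515, -0.0314], [0.729, 0.2478]] c [0.5507 0.1605] L [0.297 0.394 0.258] deg [-93.8  45.2 176.2]
rim side [[0.4713, 0.2667], [0.4469, -0.0254], [0.7217, 0.2497]] c [0.5466 0.1637] L [0.293 0.389 0.251] deg [-94.8  45.  176.1]
hatch scene [[0.4556, -0.0287], [0.6952, -0.0511], [0.7303, 0.236]] c [0.627 0.052] L [0.241 0.289 0.382] deg [  -5.3   83.  -136.1]
base scene [[0.4602, -0.0365], [0.7048, -0.0427], [0.739, 0.2401]] c [0.6347 0.0536] L [0.245 0.285 0.393] deg [  -1.5   83.1 -135.2]
tray side [[0.6895, -0.1422], [0.6541, -0.3981], [0.4975, -0.37], [0.5376, -0.1181]] c [ 0.5947 -0.2571] L [0.258 0.159 0.255 0.154] deg [-97.9 169.8  81.   -9. ]
tray scene [[0.5067, -0.3748], [0.6634, -0.4012], [0.699, -0.1494], [0.5442, -0.1244]] c [ 0.6033 -0.2624] L [0.159 0.254 0.157 0.253] deg [ -9.6  82.  170.8 -98.5]
pen side [[0.428, -0.1539], [0.4106, -0.3434], [0.3234, -0.3334], [0.34, -0.1447]] c [ 0.3755 -0.2439] L [0.19  0.088 0.189 0.088] deg [-95.2 173.5  85.   -6. ]
pen scene [[0.3297, -0.3338], [0.3475, -0.1483], [0.4337, -0.1607], [0.4178, -0.3433]] c [ 0.3822 -0.2465] L [0.186 0.087 0.183 0.089] deg [ 84.5  -8.2 -95.  173.8]
wand side [[0.371, -0.3181], [0.3871, -0.1728]] c [ 0.3791 -0.2454] L [0.146 0.146] deg [ 83.7 -96.3]
wand scene [[0.3742, -0.3132], [0.387, -0.1765]] c [ 0.3806 -0.2448] L [0.137 0.137] deg [ 84.6 -95.4]
fl scene [[0.785, -0.083], [0.7962, 0.004]] c [ 0.7906 -0.0395] L [0.088 0.088] deg [ 82.7 -97.3]
fl side [[0.7736, -0.0718], [0.7731, 0.0322]] c [ 0.7734 -0.0198] L [0.104 0.104] deg [ 90.3 -89.7]
```

Call:
step_arm(moves=[{"dy": -30, "gripper": -1}, {"dy": -30, "dz": 20, "gripper": -1}, {"dy": -31, "dx": -17, "dz": 30, "gripper": -1}, {"dz": 30, "gripper": -1}, {"gripper": -1}, {"gripper": -1}])

```text
invalid input at $.moves[0]: expected keys rx, ry, rz, dx, dy, dz, gripper
```

```bash
python3 - <<'E'
from h import *
st(); im,ci=snap('wrist','w1.png'); print(r.tcp_to_tips)
c=np.array([.592,.108]);a=np.radians(-4);Rz=np.array([[np.cos(a),-np.sin(a)],[np.sin(a),np.cos(a)]])
for p,z in (((0,-125),.108),((-128,-145),.108),((128,-145),.108)):print(p,proj(ci,[*(c+Rz@np.array(p)/1000),z]))
E
```

```text
t 0.15 tcp [ 0.6746 -0.      0.2526] ori [-2.221e+00 -2.221e+00  2.000e-03] F [0.2 0.7 0.1] w 0.0854 gf 0.0
0.022
(0, -125) [[187.62675218 251.2935173 ]]
(-128, -145) [[ 20.14606574 264.92190409]]
(128, -145) [[353.55607885 286.33333265]]
```

View pics/w1.png

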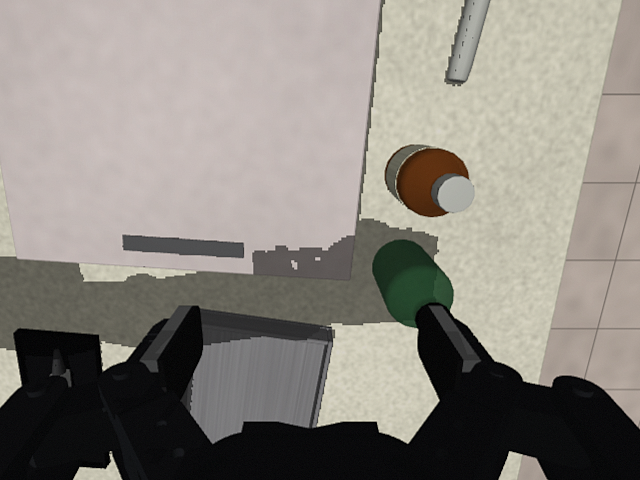

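The wrist view shows the hatch's free edge between corners (17,260) and (351,279), with the strip centred near (183,246). My estimate is within about 6 px of this.

```bash
python3 - <<'E'
from h import *
ci=r.camera_info('wrist')
for p in((17,260),(351,279),(383,0),(183,246)): print(onz(ci,p,.108).round(4))
for p in((192,310),(332,328)): print('tray',onz(ci,p,.032).round(4))
E
```

```text
[ 0.4528 -0.0237  0.108 ]
[ 0.7075 -0.0394  0.108 ]
[0.7212 0.1488 0.108 ]
[ 0.5803 -0.0125  0.108 ]
tray [ 0.5551 -0.107   0.032 ]
tray [ 0.6987 -0.1278  0.032 ]
```

Call:
step_arm(moves=[{"rx": 0, "ry": 0, "rz": 0, "dx": 0, "dy": -30, "dz": 0, "gripper": -1}, {"rx": 0, "ry": 0, "rz": 0, "dx": 0, "dy": -30, "dz": 20, "gripper": -1}, {"rx": 0, "ry": 0, "rz": 0, "dx": -15, "dy": -31, "dz": 30, "gripper": -1}, {"rx": 0, "ry": 0, "rz": 0, "dx": 0, "dy": 0, "dz": 30, "gripper": -1}, {"rx": 0, "ry": 0, "rz": 0, "dx": 0, "dy": 0, "dz": 20, "gripper": -1}, {"rx": 0, "ry": 0, "rz": 0, "dx": 0, "dy": 0, "dz": 10, "gripper": -1}])

```text
clock: 0.95
tcp_pos: [0.5834, -0.015, 0.1422]
orientation: [-2.221, -2.221, 0.002]
contact_force: [-0.4, -0.7, 0.2]
grip_width: -0.0
gripper_force: 0.0
```

Call:
step_arm(moves=[{"rx": 0, "ry": 0, "rz": 0, "dx": 3, "dy": -2, "dz": 8, "gripper": -1}, {"rx": 0, "ry": 0, "rz": 0, "dx": 0, "dy": 0, "dz": 4, "gripper": -1}, {"rx": 0, "ry": 0, "rz": 0, "dx": 0, "dy": 0, "dz": 3, "gripper": -1}, {"rx": 0, "ry": 0, "rz": 0, "dx": 0, "dy": 0, "dz": 3, "gripper": -1}, {"rx": 0, "ry": 0, "rz": 0, "dx": 0, "dy": 0, "dz": 2, "gripper": -1}])

```text
clock: 1.58
tcp_pos: [0.5823, -0.0118, 0.1235]
orientation: [2.221, 2.221, 0.001]
contact_force: [0.3, 0.3, 1.7]
grip_width: -0.0001
gripper_force: 0.7
```

Call:
step_arm(moves=[{"rx": 0, "ry": 0, "rz": 0, "dx": 0, "dy": 0, "dz": 2, "gripper": -1}, {"rx": 0, "ry": 0, "rz": 0, "dx": 0, "dy": 0, "dz": 2, "gripper": -1}, {"rx": 0, "ry": 0, "rz": 0, "dx": 0, "dy": 0, "dz": 1, "gripper": -1}])

```text
clock: 1.95
tcp_pos: [0.5824, -0.0118, 0.1203]
orientation: [2.221, 2.221, 0.001]
contact_force: [-9.3, 0.7, 24.4]
grip_width: -0.0003
gripper_force: 12.0
```

Call:
step_arm(moves=[{"rx": 0, "ry": 0, "rz": 0, "dx": 0, "dy": 0, "dz": -50, "gripper": -1}, {"rx": 0, "ry": 0, "rz": 0, "dx": -40, "dy": 0, "dz": -55, "gripper": -1}, {"rx": 0, "ry": 0, "rz": 0, "dx": -50, "dy": 0, "dz": -20, "gripper": -1}, {"rx": 0, "ry": 0, "rz": 0, "dx": -30, "dy": 0, "dz": 0, "gripper": -1}, {"rx": 0, "ry": 0, "rz": 0, "dx": 0, "dy": 0, "dz": 0, "gripper": -1}, {"rx": 0, "ry": 0, "rz": 0, "dx": 0, "dy": 0, "dz": 0, "gripper": -1}, {"rx": 0, "ry": 0, "rz": 0, "dx": 0, "dy": 0, "dz": 0, "gripper": -1}])

```text
clock: 2.82
tcp_pos: [0.582, -0.1271, 0.2384]
orientation: [-2.218, -2.223, -0.0]
contact_force: [0.2, 0.1, -0.9]
grip_width: -0.0001
gripper_force: 0.0
```

```bash
python3 - <<'E'
from h import *
st(); im,ci=snap('side','s2.png');im2,ci2=snap('wrist','w2.png')
cv2.imwrite('pics/c2.png',np.hstack([im[100:400,120:480],cv2.resize(im2,(400,300))]))
E
```

```text
t 2.83 tcp [ 0.582  -0.1271  0.2384] ori [-2.218 -2.223 -0.   ] F [ 0.2  0.1 -0.9] w -0.0001 gf 0.0
```

View pics/c2.png

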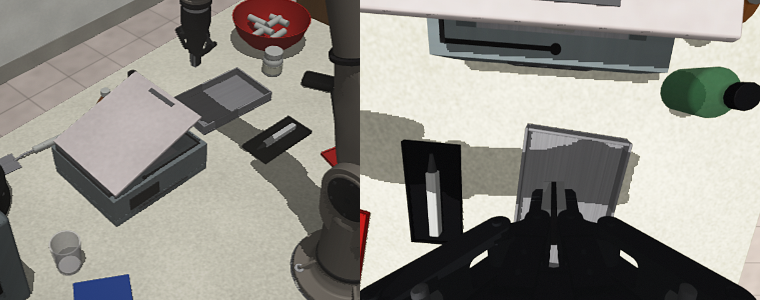

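The hatch has popped ajar and nothing is touching it. I'll tilt the tool so the fingers point towards +y and slip them under the free edge.

Call:
step_arm(moves=[{"rx": 0, "ry": 10.5, "rz": 0, "dx": 0, "dy": 0, "dz": 0, "gripper": -1}, {"rx": 0, "ry": 10.5, "rz": 0, "dx": 0, "dy": 0, "dz": 0, "gripper": -1}, {"rx": 0, "ry": 10.5, "rz": 0, "dx": 0, "dy": 0, "dz": 0, "gripper": -1}, {"rx": 0, "ry": 10.5, "rz": 0, "dx": 0, "dy": 0, "dz": 0, "gripper": -1}, {"rx": 0, "ry": 10.5, "rz": 0, "dx": 0, "dy": 0, "dz": 0, "gripper": -1}, {"rx": 0, "ry": 10.5, "rz": 0, "dx": 0, "dy": 0, "dz": 0, "gripper": -1}, {"rx": 0, "ry": 10.5, "rz": 0, "dx": 0, "dy": 0, "dz": 0, "gripper": -1}])

```text
clock: 3.8
tcp_pos: [0.5824, -0.1293, 0.239]
orientation: [-1.415, -1.415, -1.063]
contact_force: [-0.1, -0.3, 0.3]
grip_width: -0.0004
gripper_force: 0.0
```

```bash
python3 - <<'E'
from h import *
o=st(); print(R.from_rotvec(o['orientation']).as_matrix().round(2), np.round(o['joints'],2))
E
```

```text
t 3.8 tcp [ 0.5824 -0.1293  0.239 ] ori [-1.415 -1.415 -1.063] F [-0.1 -0.3  0.3] w -0.0004 gf 0.0
[[-0.    1.    0.  ]
 [ 0.28 -0.    0.96]
 [ 0.96  0.   -0.28]] [ 0.68  0.81 -0.22  1.56 -0.89  1.63  0.85]
```

Call:
step_arm(moves=[{"rx": 0, "ry": 0, "rz": 0, "dx": -41, "dy": 0, "dz": 12, "gripper": -1}, {"rx": 0, "ry": 0, "rz": 0, "dx": -41, "dy": 0, "dz": 12, "gripper": -1}, {"rx": 0, "ry": 0, "rz": 0, "dx": 8, "dy": 0, "dz": 30, "gripper": -1}, {"rx": 0, "ry": 0, "rz": 0, "dx": 8, "dy": 0, "dz": 30, "gripper": -1}, {"rx": 0, "ry": 0, "rz": 0, "dx": 8, "dy": 0, "dz": 30, "gripper": -1}, {"rx": 0, "ry": 0, "rz": 0, "dx": 8, "dy": 0, "dz": 28, "gripper": -1}])

```text
clock: 4.55
tcp_pos: [0.5821, -0.0051, 0.1504]
orientation: [-1.417, -1.419, -1.058]
contact_force: [0.4, -0.5, 0.1]
grip_width: -0.0001
gripper_force: 0.0
```

Call:
step_arm(moves=[{"rx": 0, "ry": 0, "rz": 0, "dx": 20, "dy": 0, "dz": 0, "gripper": -1}, {"rx": 0, "ry": 0, "rz": 0, "dx": 20, "dy": 0, "dz": 0, "gripper": -1}, {"rx": 0, "ry": 0, "rz": 0, "dx": 20, "dy": 0, "dz": 4, "gripper": -1}, {"rx": 0, "ry": 0, "rz": 0, "dx": 20, "dy": 0, "dz": 4, "gripper": -1}, {"rx": 0, "ry": 0, "rz": 0, "dx": 19, "dy": 0, "dz": 7, "gripper": -1}, {"rx": 0, "ry": 0, "rz": 0, "dx": 19, "dy": 0, "dz": 7, "gripper": -1}, {"rx": 0, "ry": 0, "rz": 0, "dx": 18, "dy": 0, "dz": 10, "gripper": -1}, {"rx": 0, "ry": 0, "rz": 0, "dx": 18, "dy": 0, "dz": 10, "gripper": -1}])

```text
clock: 5.55
tcp_pos: [0.5819, 0.0784, 0.2871]
orientation: [-1.418, -1.418, -1.059]
contact_force: [1.1, -0.6, -1.4]
grip_width: 0.0002
gripper_force: 0.4
```

```bash
python3 - <<'E'
from h import *
o=st(); print(np.round(o['joints'],2))
im,ci=snap('side','s3.png');im2,ci2=snap('scene','sc3.png')
cv2.imwrite('pics/c3.png',np.hstack([im[60:360,120:480],im2[60:360,250:600]]))
E
```

```text
t 5.55 tcp [0.5819 0.0784 0.2871] ori [-1.418 -1.418 -1.059] F [ 1.1 -0.6 -1.4] w 0.0002 gf 0.3864414579584263
[ 0.51  0.63 -0.35  1.8  -1.07  1.37  0.79]
```

View pics/c3.png

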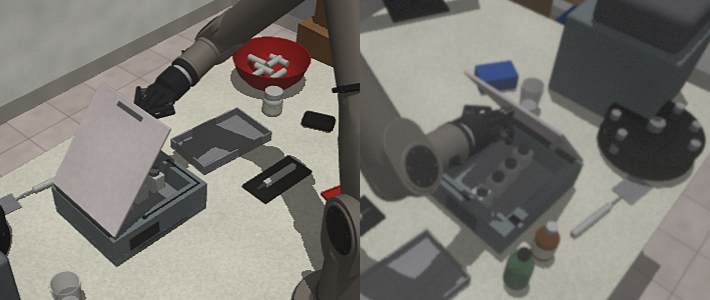

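The hatch is at about 60° on the fingertips, and I can see the bottles in the bay. I'll keep swinging.

Call:
step_arm(moves=[{"rx": 0, "ry": 0, "rz": 0, "dx": 16, "dy": 0, "dz": 13, "gripper": -1}, {"rx": 0, "ry": 0, "rz": 0, "dx": 16, "dy": 0, "dz": 13, "gripper": -1}, {"rx": 0, "ry": 0, "rz": 0, "dx": 13, "dy": 0, "dz": 16, "gripper": -1}, {"rx": 0, "ry": 0, "rz": 0, "dx": 13, "dy": 0, "dz": 16, "gripper": -1}, {"rx": 0, "ry": 0, "rz": 0, "dx": 10, "dy": 0, "dz": 18, "gripper": -1}, {"rx": 0, "ry": 0, "rz": 0, "dx": 10, "dy": 0, "dz": 18, "gripper": -1}, {"rx": 0, "ry": 0, "rz": 0, "dx": 7, "dy": 0, "dz": 19, "gripper": -1}, {"rx": 0, "ry": 0, "rz": 0, "dx": 7, "dy": 0, "dz": 19, "gripper": -1}, {"rx": 0, "ry": 0, "rz": 0, "dx": 4, "dy": 0, "dz": 20, "gripper": -1}, {"rx": 0, "ry": 0, "rz": 0, "dx": 4, "dy": 0, "dz": 20, "gripper": -1}, {"rx": 0, "ry": 0, "rz": 0, "dx": 0, "dy": 0, "dz": 0, "gripper": -1}])

```text
clock: 7.02
tcp_pos: [0.5806, 0.273, 0.3334]
orientation: [-1.414, -1.419, -1.056]
contact_force: [-0.4, 0.4, -0.2]
grip_width: 0.0003
gripper_force: 0.0
```

Call:
step_arm(moves=[{"rx": 0, "ry": 0, "rz": 0, "dx": 0, "dy": 0, "dz": 18, "gripper": -1}, {"rx": 0, "ry": 0, "rz": 0, "dx": 0, "dy": 0, "dz": 0, "gripper": -1}, {"rx": 0, "ry": 0, "rz": 0, "dx": 0, "dy": 0, "dz": -30, "gripper": -1}, {"rx": 0, "ry": 0, "rz": 0, "dx": 0, "dy": 0, "dz": -55, "gripper": -1}, {"rx": 0, "ry": 0, "rz": 0, "dx": 0, "dy": 0, "dz": -55, "gripper": 1}, {"rx": 0, "ry": 0, "rz": 0, "dx": 0, "dy": 0, "dz": -55, "gripper": 1}, {"rx": 0, "ry": 0, "rz": 0, "dx": 0, "dy": 0, "dz": -50, "gripper": 1}, {"rx": 0, "ry": -10.5, "rz": 0, "dx": 0, "dy": 0, "dz": 0, "gripper": 1}, {"rx": 0, "ry": -10.5, "rz": 0, "dx": 0, "dy": 0, "dz": 0, "gripper": 1}, {"rx": 0, "ry": -10.5, "rz": 0, "dx": 0, "dy": 0, "dz": 0, "gripper": 1}, {"rx": 0, "ry": -10.5, "rz": 0, "dx": 0, "dy": 0, "dz": 0, "gripper": 1}, {"rx": 0, "ry": -10.5, "rz": 0, "dx": 0, "dy": 0, "dz": 0, "gripper": 1}, {"rx": 0, "ry": -10.5, "rz": 0, "dx": 0, "dy": 0, "dz": 0, "gripper": 1}, {"rx": 0, "ry": -10.5, "rz": 0, "dx": 0, "dy": 0, "dz": 0, "gripper": 1}])

```text
clock: 8.78
tcp_pos: [0.5822, 0.0522, 0.3989]
orientation: [2.219, 2.216, -0.004]
contact_force: [-1.3, 0.7, -1.5]
grip_width: 0.0854
gripper_force: 0.0
```

```bash
python3 - <<'E'
from h import *
o=st(); print(np.round(o['joints'],2))
im,ci=snap('wrist','w4.png')
im2,ci2=snap('side','s4.png')
cv2.imwrite('pics/c4.png',np.hstack([cv2.resize(im,(560,420)),cv2.resize(im2[20:400,120:480],(240,253)) if 0 else cv2.copyMakeBorder(cv2.resize(im2[40:340,140:380],(240,300)),0,120,0,0,0)]))
E
```

```text
t 8.78 tcp [0.5822 0.0522 0.3989] ori [ 2.219  2.216 -0.004] F [-1.3  0.7 -1.5] w 0.0854 gf 0.0
[-0.02  0.24 -0.22  1.57  0.06  1.34 -0.25]
```

View pics/c4.png

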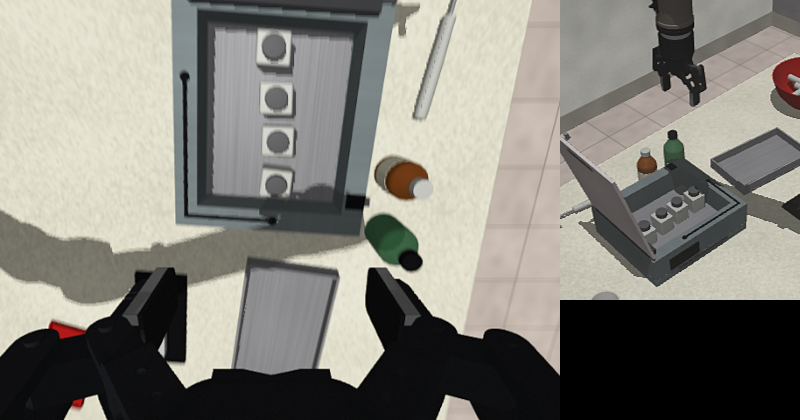

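The wrist view shows four bottles in a row, with caps in crop coordinates at (274,47), (276,98), (277,141) and (275,183). The seam runs (184,76)→(186,216)→(275,220). The side view shows the hatch open past upright.

```bash
python3 - <<'E'
from h import *
ci=r.camera_info('wrist'); im=cv2.imread('pics/w4.png'); s=640/560
g=cv2.cvtColor(im,cv2.COLOR_BGR2GRAY)
def blob(p,w,lo,hi):
    x,y=int(p[0]*s),int(p[1]*s); c=g[y-w:y+w+1,x-w:x+w+1]; m=cv2.inRange(c,lo,hi)
    n,l,st_,ce=cv2.connectedComponentsWithStats(m); k=1+np.argmax(st_[1:,4]); return ce[k]+[x-w,y-w],st_[k,4]
for p in((274,47),(276,98),(277,141),(275,183)):
    x,y=int(p[0]*s),int(p[1]*s)
    q,a=blob(p,15,int(g[y,x])-12,int(g[y,x])+12); print('cap',g[y,x],q.round(1),a,onz(ci,q,.087).round(4))
for p in((184,76),(186,216),(275,220)):
    x,y=int(p[0]*s),int(p[1]*s)
    q,a=blob(p,7,0,40); print('seam',q.round(1),a,onz(ci,q,.09).round(4))
print('rim',[onz(ci,(x*s,y*s),.09).round(4) for x,y in((177,223),(363,234))])
print('tray',[onz(ci,(x*s,y*s),.032).round(4) for x,y in((248,258),(337,271))])
E
```

```text
cap 109 [312.3  51.8] 508 [0.5844 0.2056 0.087 ]
cap 106 [315.2 111.6] 461 [0.5882 0.1462 0.087 ]
cap 102 [316.9 162.1] 443 [0.591  0.0915 0.087 ]
cap 100 [315.1 212.4] 360 [0.5896 0.0325 0.087 ]
seam [210.5  87.8] 72 [0.4756 0.1692 0.09  ]
seam [213.1 243.2] 35 [ 0.4663 -0.0061  0.09  ]
seam [310.9 252.1] 67 [ 0.5851 -0.0165  0.09  ]
rim [array([ 0.4521, -0.0213,  0.09  ]), array([ 0.7142, -0.0356,  0.09  ])]
tray [array([ 0.5467, -0.1026,  0.032 ]), array([ 0.6949, -0.1253,  0.032 ])]
```

Call:
step_arm(moves=[{"rx": 0, "ry": 0, "rz": 3, "dx": 0, "dy": 0, "dz": 0, "gripper": 1}, {"rx": 0, "ry": 0, "rz": 0, "dx": -21, "dy": 9, "dz": 50, "gripper": 1}, {"rx": 0, "ry": 0, "rz": 0, "dx": 0, "dy": 0, "dz": 60, "gripper": 1}, {"rx": 0, "ry": 0, "rz": 0, "dx": 0, "dy": 0, "dz": 60, "gripper": 1}, {"rx": 0, "ry": 0, "rz": 0, "dx": 0, "dy": 0, "dz": 30, "gripper": 1}, {"rx": 0, "ry": 0, "rz": 0, "dx": 0, "dy": 0, "dz": 0, "gripper": 1}])

```text
clock: 9.62
tcp_pos: [0.5879, 0.0293, 0.1951]
orientation: [-2.279, -2.155, 0.006]
contact_force: [0.9, -0.5, 0.4]
grip_width: 0.0853
gripper_force: 0.0
```

```bash
python3 - <<'E'
from h import *
st(); im,ci=snap('wrist','w5.png')
E
```

```text
t 9.62 tcp [0.5879 0.0293 0.1951] ori [-2.279 -2.155  0.006] F [ 0.9 -0.5  0.4] w 0.0853 gf 0.0
```

View pics/w5.png

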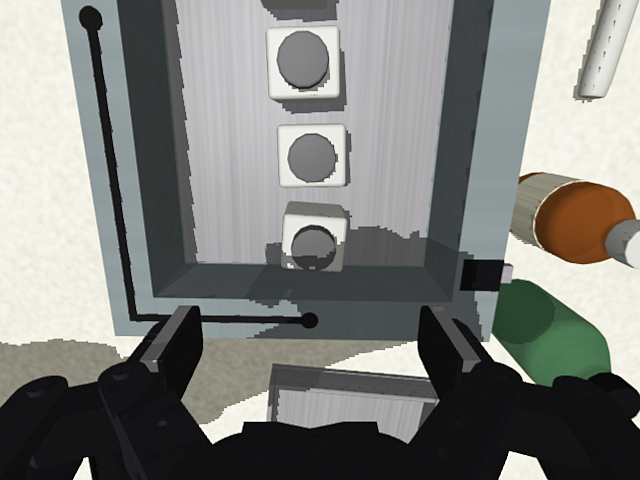

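The close wrist view shows caps at (303,60), (312,158) and (314,246), and seam points at (91,17), (131,319) and (310,320).

```bash
python3 - <<'E'
from h import *
ci=r.camera_info('wrist')
for p in((303,60),(312,158),(314,247)):print('cap',onz(ci,p,.087).round(4))
S=np.array([onz(ci,p,.09)[:2] for p in((91,17),(131,319),(310,320))]);C=np.array([[-115,45],[-115,-135],[5,-135]])/1000
print(S.round(4))
a=S-S.mean(0);b=C-C.mean(0)
t=np.arctan2((b[:,0]*a[:,1]-b[:,1]*a[:,0]).sum(),(b*a).sum());Rz=np.array([[np.cos(t),-np.sin(t)],[np.sin(t),np.cos(t)]])
c=S.mean(0)-Rz@C.mean(0);print('yaw',np.degrees(t),'c',c,'res',(S-(C@Rz.T+c)).round(4).tolist())
print(proj(ci,[r.get_obs()['tcp_pos']]))
E
```

```text
cap [0.5926 0.1398 0.087 ]
cap [0.5948 0.0853 0.087 ]
cap [0.593  0.0281 0.087 ]
[[ 0.4793  0.1669]
 [ 0.4645 -0.0162]
 [ 0.5875 -0.0237]]
yaw -4.20124226081345 c [0.59072629 0.11165115] res [[-0.0, 0.002], [-0.0017, -0.0016], [0.0017, -0.0004]]
[[307.01307957 337.88510166]]
```

Call:
step_arm(moves=[{"rx": 0, "ry": 0, "rz": 1, "dx": -1, "dy": 5, "dz": 40, "gripper": 1}, {"rx": 0, "ry": 0, "rz": 0, "dx": 0, "dy": 0, "dz": 50, "gripper": 1}, {"rx": 0, "ry": 0, "rz": 0, "dx": 0, "dy": 0, "dz": 45, "gripper": 1}, {"rx": 0, "ry": 0, "rz": 0, "dx": 0, "dy": 0, "dz": 0, "gripper": 1}, {"rx": 0, "ry": 0, "rz": 0, "dx": 0, "dy": 0, "dz": 0, "gripper": -1}, {"rx": 0, "ry": 0, "rz": 0, "dx": 0, "dy": 0, "dz": 0, "gripper": -1}, {"rx": 0, "ry": 0, "rz": 0, "dx": 0, "dy": 0, "dz": 0, "gripper": -1}, {"rx": 0, "ry": 0, "rz": 0, "dx": 0, "dy": 0, "dz": 0, "gripper": -1}], grip_force=60)

```text
clock: 10.68
tcp_pos: [0.5964, 0.0303, 0.0654]
orientation: [2.296, 2.141, 0.005]
contact_force: [-1.4, -0.8, 9.2]
grip_width: 0.0431
gripper_force: 62.1
```

Call:
step_arm(moves=[{"rx": 0, "ry": 0, "rz": 0, "dx": 0, "dy": 0, "dz": -30, "gripper": -1}, {"rx": 0, "ry": 0, "rz": 0, "dx": 0, "dy": 0, "dz": -50, "gripper": -1}, {"rx": 0, "ry": 0, "rz": 0, "dx": -20, "dy": 0, "dz": -30, "gripper": -1}, {"rx": 0, "ry": 0, "rz": 0, "dx": -51, "dy": 3, "dz": 0, "gripper": -1}, {"rx": 0, "ry": 0, "rz": 0, "dx": -50, "dy": 3, "dz": 0, "gripper": -1}, {"rx": 0, "ry": 0, "rz": 0, "dx": -50, "dy": 3, "dz": 0, "gripper": -1}, {"rx": 0, "ry": 0, "rz": 0, "dx": -50, "dy": 3, "dz": 0, "gripper": -1}, {"rx": 0, "ry": 0, "rz": 0, "dx": -50, "dy": 3, "dz": 0, "gripper": -1}, {"rx": 0, "ry": 0, "rz": 0, "dx": -50, "dy": 2, "dz": 0, "gripper": -1}, {"rx": 0, "ry": 0, "rz": 0, "dx": -50, "dy": 0, "dz": 0, "gripper": -1}, {"rx": 0, "ry": 0, "rz": 0, "dx": 0, "dy": 0, "dz": 0, "gripper": -1}])

```text
clock: 12.05
tcp_pos: [0.5838, -0.3478, 0.1738]
orientation: [2.304, 2.131, -0.004]
contact_force: [0.4, 0.7, -0.6]
grip_width: 0.0432
gripper_force: 67.0
```

```bash
python3 - <<'E'
from h import *
st(); im,ci=snap('scene','sc6.png'); im2,ci2=snap('side','s6.png')
cv2.imwrite('pics/c6.png',np.hstack([cv2.resize(im[170:470,160:460],(400,400)),cv2.resize(im2[100:300,260:460],(400,400))]))
E
```

```text
t 12.05 tcp [ 0.5838 -0.3478  0.1738] ori [ 2.304  2.131 -0.004] F [ 0.4  0.7 -0.6] w 0.0432 gf 66.96902632713318
```

View pics/c6.png

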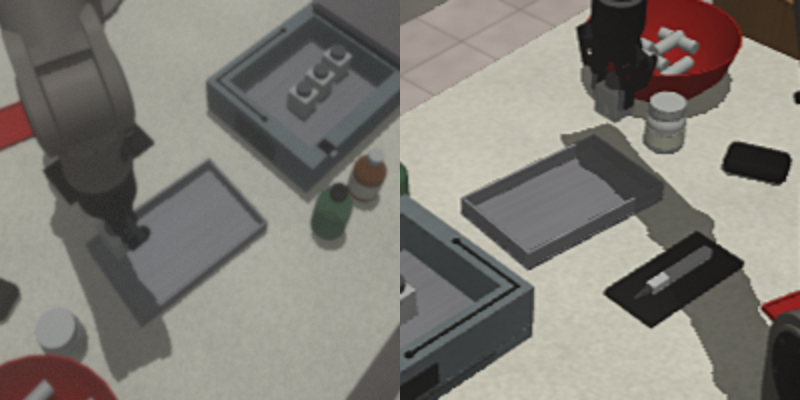

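The scene view shows the bottle held over the far end of the steel tray; the side view shows the wand still in its tray. Lowering.

Call:
step_arm(moves=[{"rx": 0, "ry": 0, "rz": 3, "dx": 6, "dy": 2, "dz": 50, "gripper": -1}, {"rx": 0, "ry": 0, "rz": 0, "dx": 0, "dy": 0, "dz": 50, "gripper": -1}, {"rx": 0, "ry": 0, "rz": 0, "dx": 0, "dy": 0, "dz": 26, "gripper": -1}, {"rx": 0, "ry": 0, "rz": 0, "dx": 0, "dy": 0, "dz": 0, "gripper": -1}, {"rx": 0, "ry": 0, "rz": 0, "dx": 0, "dy": 0, "dz": 0, "gripper": 0.6}, {"rx": 0, "ry": 0, "rz": 0, "dx": 0, "dy": 0, "dz": 0, "gripper": 0.6}, {"rx": 0, "ry": 0, "rz": 0, "dx": 0, "dy": 0, "dz": -30, "gripper": 0.6}, {"rx": 0, "ry": 0, "rz": -3, "dx": 0, "dy": 0, "dz": -60, "gripper": 1}, {"rx": 0, "ry": 0, "rz": 0, "dx": 50, "dy": 0, "dz": -36, "gripper": 1}])

```text
clock: 13.28
tcp_pos: [0.5919, -0.2904, 0.1765]
orientation: [2.301, 2.13, -0.0]
contact_force: [0.9, -0.3, -1.1]
grip_width: 0.0854
gripper_force: 0.0
```

Call:
step_arm(moves=[{"rx": 0, "ry": 0, "rz": 0, "dx": 55, "dy": -4, "dz": 0, "gripper": 1}, {"rx": 0, "ry": 0, "rz": 0, "dx": 55, "dy": -4, "dz": 0, "gripper": 1}, {"rx": 0, "ry": 0, "rz": 0, "dx": 55, "dy": -4, "dz": 0, "gripper": 1}, {"rx": 0, "ry": 0, "rz": 0, "dx": 55, "dy": -4, "dz": 0, "gripper": 1}, {"rx": 0, "ry": 0, "rz": 0, "dx": 55, "dy": -4, "dz": 0, "gripper": 1}, {"rx": 0, "ry": 0, "rz": 0, "dx": 55, "dy": -4, "dz": 0, "gripper": 1}, {"rx": 0, "ry": 0, "rz": 0, "dx": 44, "dy": -2, "dz": 0, "gripper": 1}, {"rx": 0, "ry": 0, "rz": 0, "dx": 0, "dy": 0, "dz": 0, "gripper": 1}])

```text
clock: 14.28
tcp_pos: [0.5916, 0.0954, 0.1737]
orientation: [-2.288, -2.151, -0.005]
contact_force: [-0.4, -0.8, -0.3]
grip_width: 0.0853
gripper_force: 0.0
```

```bash
cat > cap.py <<'E'
from h import *
import sys
o=st(); im,ci=snap('wrist','wc%d.png'%int(o['clock']*10))
P=np.array(o['tcp_pos']); g=cv2.cvtColor(im,cv2.COLOR_BGR2GRAY)
# dark-grey caps surrounded by white body: search circles in bay region
c=cv2.HoughCircles(cv2.GaussianBlur(g,(5,5),1),cv2.HOUGH_GRADIENT,1,30,param1=80,param2=15,minRadius=16,maxRadius=40)
M=R.from_rotvec(o['orientation']).as_matrix()
for x,y,rad in c[0]:
    q=onz(ci,(x,y),.087)
    if .55<q[0]<.64 and -.02<q[1]<.25: print((x,y,rad),q.round(4),'tool d mm',(M.T@(q-P)*1000).round(1), g[int(y),int(x)])
E
python3 cap.py
```

```text
t 14.28 tcp [0.5916 0.0954 0.1737] ori [-2.288 -2.151 -0.005] F [-0.4 -0.8 -0.3] w 0.0853 gf 0.0
(np.float32(309.5), np.float32(270.5), np.float32(24.6)) [0.5921 0.087  0.087 ] tool d mm [-8.6  0.9 86.6] 57
(np.float32(285.5), np.float32(67.5), np.float32(29.4)) [0.5869 0.1991 0.087 ] tool d mm [103.  -11.3  86.9] 136
(np.float32(300.5), np.float32(183.5), np.float32(27.3)) [0.5904 0.1394 0.087 ] tool d mm [43.7 -4.1 86.8] 122
```

Call:
step_arm(moves=[{"rx": 0, "ry": 0, "rz": 0, "dx": -9, "dy": 2, "dz": 30, "gripper": 1}, {"rx": 0, "ry": 0, "rz": 0, "dx": 0, "dy": 0, "dz": 45, "gripper": 1}, {"rx": 0, "ry": 0, "rz": 0, "dx": 0, "dy": 0, "dz": 36, "gripper": 1}, {"rx": 0, "ry": 0, "rz": 0, "dx": 0, "dy": 0, "dz": 0, "gripper": 1}, {"rx": 0, "ry": 0, "rz": 0, "dx": 0, "dy": 0, "dz": 0, "gripper": -1}, {"rx": 0, "ry": 0, "rz": 0, "dx": 0, "dy": 0, "dz": 0, "gripper": -1}, {"rx": 0, "ry": 0, "rz": 0, "dx": 0, "dy": 0, "dz": 0, "gripper": -1}, {"rx": 0, "ry": 0, "rz": 0, "dx": 0, "dy": 0, "dz": -30, "gripper": -1}, {"rx": 0, "ry": 0, "rz": 0, "dx": 0, "dy": 0, "dz": -50, "gripper": -1}, {"rx": 0, "ry": 0, "rz": 0, "dx": -20, "dy": 0, "dz": -30, "gripper": -1}, {"rx": 0, "ry": 0, "rz": 0, "dx": 0, "dy": 0, "dz": 0, "gripper": -1}])

```text
clock: 15.7
tcp_pos: [0.5938, 0.0588, 0.1751]
orientation: [2.297, 2.136, 0.007]
contact_force: [-0.7, 0.4, -2.2]
grip_width: 0.0429
gripper_force: 61.4
```

Call:
step_arm(moves=[{"rx": 0, "ry": 0, "rz": 0, "dx": -50, "dy": 4, "dz": 0, "gripper": -1}, {"rx": 0, "ry": 0, "rz": 0, "dx": -50, "dy": 4, "dz": 0, "gripper": -1}, {"rx": 0, "ry": 0, "rz": 0, "dx": -50, "dy": 4, "dz": 0, "gripper": -1}, {"rx": 0, "ry": 0, "rz": 0, "dx": -50, "dy": 4, "dz": 0, "gripper": -1}, {"rx": 0, "ry": 0, "rz": 0, "dx": -50, "dy": 4, "dz": 0, "gripper": -1}, {"rx": 0, "ry": 0, "rz": 0, "dx": -50, "dy": 4, "dz": 0, "gripper": -1}, {"rx": 0, "ry": 0, "rz": 0, "dx": -45, "dy": 2, "dz": 0, "gripper": -1}, {"rx": 0, "ry": 0, "rz": 0, "dx": 0, "dy": 0, "dz": 0, "gripper": -1}, {"rx": 0, "ry": 0, "rz": 0, "dx": 0, "dy": 0, "dz": 0, "gripper": -1}])

```text
clock: 16.82
tcp_pos: [0.5936, -0.2842, 0.1707]
orientation: [-2.296, -2.142, -0.0]
contact_force: [0.1, 0.8, -1.7]
grip_width: 0.0431
gripper_force: 61.3
```

```bash
python3 - <<'E'
from h import *
st(); im,ci=snap('side','s7.png'); im2,ci2=snap('wrist','w7.png')
cv2.imwrite('pics/c7.png',np.hstack([cv2.resize(im[100:300,260:460],(400,400)),cv2.resize(im2,(400,400))]))
E
```

```text
t 16.82 tcp [ 0.5936 -0.2842  0.1707] ori [-2.296 -2.142 -0.   ] F [ 0.1  0.8 -1.7] w 0.0431 gf 61.33143424987793
```

View pics/c7.png

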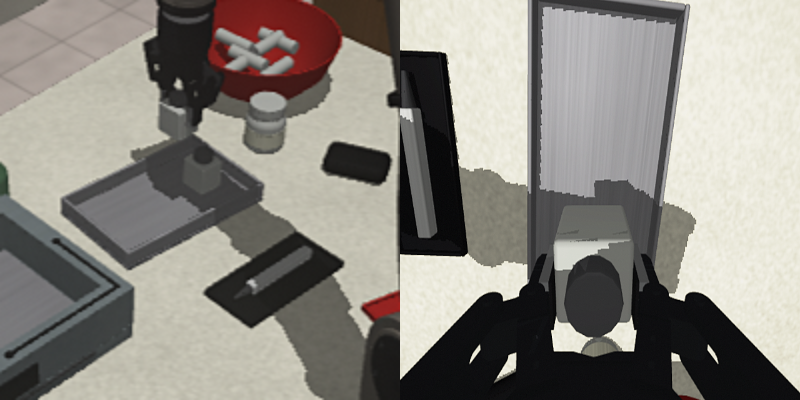

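One bottle stands in the tray and the second hangs over the next slot; the wand is still in its tray. Lowering.

Call:
step_arm(moves=[{"rx": 0, "ry": 0, "rz": 3, "dx": -2, "dy": 1, "dz": 50, "gripper": -1}, {"rx": 0, "ry": 0, "rz": 0, "dx": 0, "dy": 0, "dz": 50, "gripper": -1}, {"rx": 0, "ry": 0, "rz": 0, "dx": 0, "dy": 0, "dz": 24, "gripper": -1}, {"rx": 0, "ry": 0, "rz": 0, "dx": 0, "dy": 0, "dz": 0, "gripper": -1}, {"rx": 0, "ry": 0, "rz": 0, "dx": 0, "dy": 0, "dz": 0, "gripper": 0.6}, {"rx": 0, "ry": 0, "rz": 0, "dx": 0, "dy": 0, "dz": 0, "gripper": 0.6}, {"rx": 0, "ry": 0, "rz": 0, "dx": 0, "dy": 0, "dz": -30, "gripper": 0.6}, {"rx": 0, "ry": 0, "rz": -3, "dx": 0, "dy": 0, "dz": -60, "gripper": 1}, {"rx": 0, "ry": 0, "rz": 0, "dx": 50, "dy": -4, "dz": -36, "gripper": 1}, {"rx": 0, "ry": 0, "rz": 0, "dx": 55, "dy": -4, "dz": 0, "gripper": 1}, {"rx": 0, "ry": 0, "rz": 0, "dx": 55, "dy": -4, "dz": 0, "gripper": 1}, {"rx": 0, "ry": 0, "rz": 0, "dx": 55, "dy": -4, "dz": 0, "gripper": 1}, {"rx": 0, "ry": 0, "rz": 0, "dx": 55, "dy": -4, "dz": 0, "gripper": 1}, {"rx": 0, "ry": 0, "rz": 0, "dx": 55, "dy": -4, "dz": 0, "gripper": 1}, {"rx": 0, "ry": 0, "rz": 0, "dx": 50, "dy": -4, "dz": 0, "gripper": 1}, {"rx": 0, "ry": 0, "rz": 0, "dx": 45, "dy": -2, "dz": 0, "gripper": 1}, {"rx": 0, "ry": 0, "rz": 0, "dx": 0, "dy": 0, "dz": 0, "gripper": 1}, {"rx": 0, "ry": 0, "rz": 0, "dx": 0, "dy": 0, "dz": 0, "gripper": 1}])

```text
clock: 19.18
tcp_pos: [0.5942, 0.1329, 0.1742]
orientation: [2.297, 2.142, 0.0]
contact_force: [0.1, -0.1, 0.2]
grip_width: 0.0854
gripper_force: 0.0
```

```bash
python3 cap.py
```

```text
t 19.18 tcp [0.5942 0.1329 0.1742] ori [2.297 2.142 0.   ] F [ 0.1 -0.1  0.2] w 0.0854 gf 0.0
(np.float32(286.5), np.float32(141.5), np.float32(27.8)) [0.5874 0.1998 0.087 ] tool d mm [ 66.3 -11.5  87.2] 127
(np.float32(300.5), np.float32(234.5), np.float32(33.8)) [0.5909 0.1469 0.087 ] tool d mm [13.8 -4.3 87.2] 118
```

Call:
step_arm(moves=[{"rx": 0, "ry": 0, "rz": 0, "dx": 7, "dy": -2, "dz": 30, "gripper": 1}, {"rx": 0, "ry": 0, "rz": 0, "dx": 0, "dy": 0, "dz": 45, "gripper": 1}, {"rx": 0, "ry": 0, "rz": 0, "dx": 0, "dy": 0, "dz": 36, "gripper": 1}, {"rx": 0, "ry": 0, "rz": 0, "dx": 0, "dy": 0, "dz": 0, "gripper": 1}, {"rx": 0, "ry": 0, "rz": 0, "dx": 0, "dy": 0, "dz": 0, "gripper": -1}, {"rx": 0, "ry": 0, "rz": 0, "dx": 0, "dy": 0, "dz": 0, "gripper": -1}, {"rx": 0, "ry": 0, "rz": 0, "dx": 0, "dy": 0, "dz": 0, "gripper": -1}, {"rx": 0, "ry": 0, "rz": 0, "dx": 0, "dy": 0, "dz": -30, "gripper": -1}, {"rx": 0, "ry": 0, "rz": 0, "dx": 0, "dy": 0, "dz": -50, "gripper": -1}, {"rx": 0, "ry": 0, "rz": 0, "dx": -20, "dy": 0, "dz": -30, "gripper": -1}, {"rx": 0, "ry": 0, "rz": 0, "dx": 0, "dy": 0, "dz": 0, "gripper": -1}])

```text
clock: 20.6
tcp_pos: [0.5931, 0.1191, 0.1761]
orientation: [2.298, 2.137, 0.007]
contact_force: [-0.1, 0.5, -0.9]
grip_width: 0.0432
gripper_force: 61.4
```

Call:
step_arm(moves=[{"rx": 0, "ry": 0, "rz": 0, "dx": -50, "dy": 5, "dz": 0, "gripper": -1}, {"rx": 0, "ry": 0, "rz": 0, "dx": -50, "dy": 5, "dz": 0, "gripper": -1}, {"rx": 0, "ry": 0, "rz": 0, "dx": -50, "dy": 5, "dz": 0, "gripper": -1}, {"rx": 0, "ry": 0, "rz": 0, "dx": -50, "dy": 5, "dz": 0, "gripper": -1}, {"rx": 0, "ry": 0, "rz": 0, "dx": -50, "dy": 5, "dz": 0, "gripper": -1}, {"rx": 0, "ry": 0, "rz": 0, "dx": -50, "dy": 5, "dz": 0, "gripper": -1}, {"rx": 0, "ry": 0, "rz": 0, "dx": -47, "dy": 5, "dz": 0, "gripper": -1}, {"rx": 0, "ry": 0, "rz": 0, "dx": 0, "dy": 0, "dz": 0, "gripper": -1}, {"rx": 0, "ry": 0, "rz": 0, "dx": 0, "dy": 0, "dz": 0, "gripper": -1}])

```text
clock: 21.72
tcp_pos: [0.6015, -0.2267, 0.1717]
orientation: [-2.296, -2.142, 0.0]
contact_force: [0.3, 0.4, -1.3]
grip_width: 0.0432
gripper_force: 61.3
```

Call:
step_arm(moves=[{"rx": 0, "ry": 0, "rz": 3, "dx": 0, "dy": 1, "dz": 50, "gripper": -1}, {"rx": 0, "ry": 0, "rz": 0, "dx": 0, "dy": 0, "dz": 50, "gripper": -1}, {"rx": 0, "ry": 0, "rz": 0, "dx": 0, "dy": 0, "dz": 24, "gripper": -1}, {"rx": 0, "ry": 0, "rz": 0, "dx": 0, "dy": 0, "dz": 0, "gripper": -1}, {"rx": 0, "ry": 0, "rz": 0, "dx": 0, "dy": 0, "dz": 0, "gripper": 0.6}, {"rx": 0, "ry": 0, "rz": 0, "dx": 0, "dy": 0, "dz": 0, "gripper": 0.6}, {"rx": 0, "ry": 0, "rz": 0, "dx": 0, "dy": 0, "dz": -30, "gripper": 0.6}, {"rx": 0, "ry": 0, "rz": -3, "dx": 0, "dy": 0, "dz": -60, "gripper": 1}, {"rx": 0, "ry": 0, "rz": 0, "dx": 50, "dy": -5, "dz": -36, "gripper": 1}, {"rx": 0, "ry": 0, "rz": 0, "dx": 52, "dy": -5, "dz": 0, "gripper": 1}, {"rx": 0, "ry": 0, "rz": 0, "dx": 52, "dy": -6, "dz": 0, "gripper": 1}, {"rx": 0, "ry": 0, "rz": 0, "dx": 52, "dy": -6, "dz": 0, "gripper": 1}, {"rx": 0, "ry": 0, "rz": 0, "dx": 52, "dy": -6, "dz": 0, "gripper": 1}, {"rx": 0, "ry": 0, "rz": 0, "dx": 52, "dy": -5, "dz": 0, "gripper": 1}, {"rx": 0, "ry": 0, "rz": 0, "dx": 52, "dy": -5, "dz": 0, "gripper": 1}, {"rx": 0, "ry": 0, "rz": 0, "dx": 43, "dy": -5, "dz": 0, "gripper": 1}, {"rx": 0, "ry": 0, "rz": 0, "dx": 0, "dy": 0, "dz": 0, "gripper": 1}, {"rx": 0, "ry": 0, "rz": 0, "dx": 0, "dy": 0, "dz": 0, "gripper": 1}])

```text
clock: 23.98
tcp_pos: [0.5883, 0.1784, 0.1752]
orientation: [2.297, 2.142, 0.0]
contact_force: [0.1, -1.5, 1.5]
grip_width: 0.0858
gripper_force: 0.0
```

```bash
python3 cap.py
```

```text
t 23.98 tcp [0.5883 0.1784 0.1752] ori [2.297 2.142 0.   ] F [ 0.1 -1.5  1.5] w 0.0858 gf 0.0
(np.float32(303.5), np.float32(220.5), np.float32(25.2)) [0.5874 0.2005 0.087 ] tool d mm [22.  -2.5 88.2] 118
(np.float32(281.5), np.float32(261.5), np.float32(24.6)) [0.5723 0.1761 0.087 ] tool d mm [ -3.3 -15.9  88.2] 85
```

Call:
step_arm(moves=[{"rx": 0, "ry": 0, "rz": 0, "dx": 15, "dy": -1, "dz": 30, "gripper": 1}, {"rx": 0, "ry": 0, "rz": 0, "dx": 0, "dy": 0, "dz": 30, "gripper": 1}, {"rx": 0, "ry": 0, "rz": 0, "dx": 0, "dy": 0, "dz": 30, "gripper": 1}, {"rx": 0, "ry": 0, "rz": 0, "dx": 0, "dy": 0, "dz": 22, "gripper": 1}, {"rx": 0, "ry": 0, "rz": 0, "dx": 0, "dy": 0, "dz": 0, "gripper": 1}, {"rx": 0, "ry": 0, "rz": 0, "dx": 0, "dy": 0, "dz": 0, "gripper": 1}])

```text
clock: 24.78
tcp_pos: [0.5891, 0.1932, 0.0638]
orientation: [2.299, 2.14, 0.002]
contact_force: [1.1, 0.0, 0.3]
grip_width: 0.0853
gripper_force: 0.0
```

Call:
step_arm(moves=[{"rx": 0, "ry": 0, "rz": 0, "dx": 0, "dy": 0, "dz": 0, "gripper": -1}, {"rx": 0, "ry": 0, "rz": 0, "dx": 0, "dy": 0, "dz": 0, "gripper": -1}, {"rx": 0, "ry": 0, "rz": 0, "dx": 0, "dy": 0, "dz": 0, "gripper": -1}, {"rx": 0, "ry": 0, "rz": 0, "dx": -2, "dy": 0, "dz": -30, "gripper": -1}, {"rx": 0, "ry": 0, "rz": 0, "dx": -5, "dy": 0, "dz": -50, "gripper": -1}, {"rx": 0, "ry": 0, "rz": 0, "dx": -20, "dy": 0, "dz": -30, "gripper": -1}, {"rx": 0, "ry": 0, "rz": 0, "dx": -50, "dy": 6, "dz": 0, "gripper": -1}, {"rx": 0, "ry": 0, "rz": 0, "dx": -50, "dy": 7, "dz": 0, "gripper": -1}, {"rx": 0, "ry": 0, "rz": 0, "dx": -50, "dy": 7, "dz": 0, "gripper": -1}, {"rx": 0, "ry": 0, "rz": 0, "dx": -50, "dy": 7, "dz": 0, "gripper": -1}, {"rx": 0, "ry": 0, "rz": 0, "dx": -50, "dy": 7, "dz": 0, "gripper": -1}, {"rx": 0, "ry": 0, "rz": 0, "dx": -50, "dy": 6, "dz": 0, "gripper": -1}, {"rx": 0, "ry": 0, "rz": 0, "dx": -42, "dy": 6, "dz": 0, "gripper": -1}, {"rx": 0, "ry": 0, "rz": 0, "dx": 0, "dy": 0, "dz": 0, "gripper": -1}, {"rx": 0, "ry": 0, "rz": 0, "dx": 0, "dy": 0, "dz": 0, "gripper": -1}])

```text
clock: 26.65
tcp_pos: [0.6082, -0.1764, 0.1726]
orientation: [-2.297, -2.142, -0.001]
contact_force: [-0.1, 1.1, -1.0]
grip_width: 0.0433
gripper_force: 61.4
```

Call:
step_arm(moves=[{"rx": 0, "ry": 0, "rz": 3, "dx": 0, "dy": 2, "dz": 50, "gripper": -1}, {"rx": 0, "ry": 0, "rz": 0, "dx": 0, "dy": 0, "dz": 50, "gripper": -1}, {"rx": 0, "ry": 0, "rz": 0, "dx": 0, "dy": 0, "dz": 24, "gripper": -1}, {"rx": 0, "ry": 0, "rz": 0, "dx": 0, "dy": 0, "dz": 0, "gripper": -1}, {"rx": 0, "ry": 0, "rz": 0, "dx": 0, "dy": 0, "dz": 0, "gripper": 0.6}, {"rx": 0, "ry": 0, "rz": 0, "dx": 0, "dy": 0, "dz": 0, "gripper": 0.6}, {"rx": 0, "ry": 0, "rz": 0, "dx": 0, "dy": 0, "dz": -30, "gripper": 0.6}, {"rx": 0, "ry": 0, "rz": 0, "dx": 0, "dy": 0, "dz": -60, "gripper": 1}, {"rx": 0, "ry": 0, "rz": 0, "dx": 0, "dy": -40, "dz": -60, "gripper": 1}, {"rx": 0, "ry": 0, "rz": 0, "dx": -30, "dy": -50, "dz": -20, "gripper": 1}, {"rx": 0, "ry": 0, "rz": 0, "dx": -30, "dy": -50, "dz": 0, "gripper": 1}, {"rx": 0, "ry": 0, "rz": 0, "dx": -30, "dy": -30, "dz": 0, "gripper": 1}, {"rx": 0, "ry": 0, "rz": 0, "dx": 0, "dy": 0, "dz": 0, "gripper": 1}])

```text
clock: 28.28
tcp_pos: [0.4333, -0.2493, 0.2121]
orientation: [2.357, 2.074, -0.001]
contact_force: [-0.3, 0.4, -0.0]
grip_width: 0.0852
gripper_force: 0.0
```

```bash
python3 - <<'E'
from h import *
st(); im,ci=snap('wrist','w8.png'); im2,ci2=snap('side','s8.png')
cv2.imwrite('pics/c8.png',np.hstack([cv2.resize(im,(560,420)),cv2.copyMakeBorder(cv2.resize(im2[150:300,280:440],(240,225)),0,195,0,0,0)]))
E
```

```text
t 28.27 tcp [ 0.4333 -0.2493  0.2121] ori [ 2.357e+00  2.074e+00 -1.000e-03] F [-0.3  0.4 -0. ] w 0.0852 gf 0.0
```

View pics/c8.png

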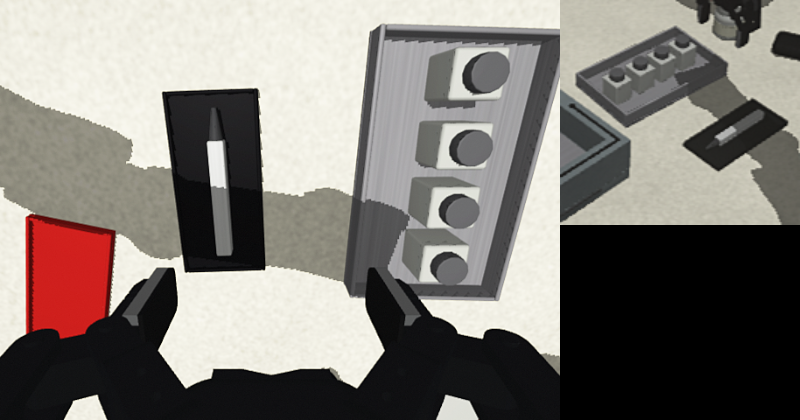

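All four bottles stand in the tray, and the wand lies in the pen tray with its tip near crop (213,108) and its tail near (225,255).

```bash
python3 - <<'E'
from h import *
ci=r.camera_info('wrist'); o=r.get_obs(); P=np.array(o['tcp_pos']);M=R.from_rotvec(o['orientation']).as_matrix()
s=8/7
pts={'tip':(213,108,.012),'tail':(225,256,.018),'hfrontL':(207,142,.02),'hfrontR':(223,141,.02),'tailL':(217,256,.02),'tailR':(232,255,.02)}
Q={k:onz(ci,(x*s,y*s),z) for k,(x,y,z) in pts.items()}
for k,q in Q.items(): print(k,q.round(4),'tool',(M.T@(q-P)*1000).round(1))
f=(Q['hfrontL']+Q['hfrontR'])/2;t=(Q['tailL']+Q['tailR'])/2
d=f-t;print('len',np.linalg.norm(d),np.degrees(np.arctan2(d[1],d[0])))
for k in((163,93),(258,90),(186,271),(265,269)): print('pen',onz(ci,(k[0]*s,k[1]*s),.01).round(4))
print('tool x',M[:,0].round(3),'y',M[:,1].round(3),np.round(o['joints'],2))
print('r',np.hypot(*t[:2]),np.hypot(*f[:2]))
E
```

```text
tip [ 0.3933 -0.1654  0.012 ] tool [ 75.5 -53.4 199.8]
tail [ 0.3806 -0.3148  0.018 ] tool [-74.3 -47.7 193.9]
hfrontL [ 0.3837 -0.1951  0.02  ] tool [ 44.9 -59.3 191.8]
hfrontR [ 0.3988 -0.196   0.02  ] tool [ 45.8 -44.2 191.8]
tailL [ 0.3727 -0.3129  0.02  ] tool [-73.4 -55.8 191.9]
tailR [ 0.3885 -0.3137  0.02  ] tool [-72.2 -39.9 191.9]
len 0.11821095848920805 84.84408292242323
pen [ 0.3491 -0.1464  0.01  ]
pen [ 0.4374 -0.1547  0.01  ]
pen [ 0.3333 -0.3311  0.01  ]
pen [ 0.4201 -0.3395  0.01  ]
tool x [ 0.123  0.992 -0.   ] y [ 0.992 -0.123  0.002] [ 0.5   0.25 -0.13  2.    0.04  0.89  0.23]
r 0.4929631925640218 0.43738593924956065
```

Call:
step_arm(moves=[{"rx": 0, "ry": 0, "rz": -2, "dx": -8, "dy": -46, "dz": 0, "gripper": -0.1}, {"rx": 0, "ry": 0, "rz": 0, "dx": 0, "dy": 0, "dz": 50, "gripper": -0.1}, {"rx": 0, "ry": 0, "rz": 0, "dx": 0, "dy": 0, "dz": 50, "gripper": -0.1}, {"rx": 0, "ry": 0, "rz": 0, "dx": 0, "dy": 0, "dz": 40, "gripper": -0.1}, {"rx": 0, "ry": 0, "rz": 0, "dx": 0, "dy": 0, "dz": 0, "gripper": -0.1}, {"rx": 0, "ry": 0, "rz": 0, "dx": 0, "dy": 0, "dz": 0, "gripper": -0.1}])

```text
clock: 29.12
tcp_pos: [0.391, -0.2488, 0.072]
orientation: [2.314, 2.123, 0.002]
contact_force: [0.3, 0.1, 0.2]
grip_width: 0.0386
gripper_force: 0.0
```

```bash
cat > wand.py <<'E'
from h import *
o=st(); im,ci=snap('wrist','ww%d.png'%int(o['clock']*10)); P=np.array(o['tcp_pos']);M=R.from_rotvec(o['orientation']).as_matrix()
p=P+M@[0.03,0,.05]; print('tool x',M[:,0].round(3),'y',M[:,1].round(3),'z',M[:,2].round(3),np.round(o['joints'],2))
E
python3 - <<'E'
exec(open('wand.py').read())
# expected handle-front corner pixels vs image brightness edges along rows
g=cv2.cvtColor(im,cv2.COLOR_BGR2GRAY)
for yw in(-.225,-.215,-.205,-.2):
    a=proj(ci,[[.34,yw,.02]])[0];b=proj(ci,[[.43,yw,.02]])[0]
    t=np.linspace(0,1,181); L=np.array([g[int(round(v)),int(round(u))] if 0<=v<480 and 0<=u<640 else 0 for u,v in a+(b-a)*t[:,None]],int)
    k=np.where(L>60)[0]; print(yw,a.round(),b.round(),'bright x',(.34+.09*t[k[[0,-1]]]).round(4) if len(k) else None, L[::12])
E
```

```text
t 29.12 tcp [ 0.391  -0.2488  0.072 ] ori [2.314e+00 2.123e+00 2.000e-03] F [0.3 0.1 0.2] w 0.0386 gf 0.0
tool x [ 0.086  0.996 -0.   ] y [ 0.996 -0.086  0.002] z [ 0.002 -0.    -1.   ] [ 0.52  0.42 -0.11  2.19  0.09  0.54  0.26]
-0.225 [199. 244.] [384. 229.] bright x [0.34 0.43] [ 64  13  11  11  12   7  46 233 230  10  24  24  24  22  11 235]
-0.215 [195. 225.] [383. 209.] bright x [0.34 0.43] [139  12  10  18  26  28  28 237 231   7  26  25  26  24  20 237]
-0.205 [192. 204.] [383. 188.] bright x [0.34 0.43] [135   6  28  30  30  29  29 236 234  72  28  26  27  26  35 239]
-0.2 [190. 194.] [382. 177.] bright x [0.34 0.43] [243  12  29  30  28  29  30 236 235 172  29  30  25  26  15 244]
```

Call:
step_arm(moves=[{"rx": 0, "ry": 0, "rz": 0, "dx": -4, "dy": -5, "dz": 20, "gripper": -0.1}, {"rx": 0, "ry": 0, "rz": 0, "dx": 0, "dy": 0, "dz": 15, "gripper": -0.1}, {"rx": 0, "ry": 0, "rz": 0, "dx": 0, "dy": 0, "dz": 7, "gripper": -0.1}, {"rx": 0, "ry": 0, "rz": 0, "dx": 0, "dy": 0, "dz": 0, "gripper": -0.1}, {"rx": 0, "ry": 0, "rz": 0, "dx": 0, "dy": 0, "dz": 0, "gripper": -1}, {"rx": 0, "ry": 0, "rz": 0, "dx": 0, "dy": 0, "dz": 0, "gripper": -1}, {"rx": 0, "ry": 0, "rz": 0, "dx": 0, "dy": 0, "dz": 0, "gripper": -1}], grip_force=60)

```text
clock: 30.05
tcp_pos: [0.3844, -0.2527, 0.0294]
orientation: [2.316, 2.122, 0.001]
contact_force: [-0.2, 0.0, 6.8]
grip_width: 0.0147
gripper_force: 59.2
```

Call:
step_arm(moves=[{"rx": 0, "ry": 0, "rz": 0, "dx": 0, "dy": 0, "dz": -20, "gripper": -1}, {"rx": 0, "ry": 0, "rz": 0, "dx": 0, "dy": 0, "dz": -50, "gripper": -1}, {"rx": 0, "ry": 0, "rz": 0, "dx": 0, "dy": 20, "dz": -50, "gripper": -1}, {"rx": 0, "ry": 0, "rz": 0, "dx": 0, "dy": 40, "dz": -50, "gripper": -1}, {"rx": 0, "ry": 0, "rz": 0, "dx": 30, "dy": 20, "dz": -20, "gripper": -1}, {"rx": 0, "ry": -10, "rz": 0, "dx": 0, "dy": 0, "dz": 0, "gripper": -1}, {"rx": 0, "ry": -10, "rz": 0, "dx": 0, "dy": 0, "dz": 0, "gripper": -1}, {"rx": 0, "ry": -10, "rz": 0, "dx": 0, "dy": 0, "dz": 0, "gripper": -1}, {"rx": 0, "ry": 0, "rz": 0, "dx": 0, "dy": 0, "dz": 0, "gripper": -1}], grip_force=80)

```text
clock: 31.18
tcp_pos: [0.466, -0.226, 0.2165]
orientation: [2.012, 1.859, -0.54]
contact_force: [0.0, 0.0, -0.5]
grip_width: 0.0137
gripper_force: 78.8
```

```bash
python3 - <<'E'
exec(open('wand.py').read())
print('pred tip',(P+M@[.0895,0,.0174]).round(4),proj(ci,[P+M@[.0895,0,.0174],P+M@[.0595,0,.0174],P+M@[.0595,-.008,.0094],P+M@[.0595,.008,.0094]]).round(1))
g=cv2.cvtColor(im,cv2.COLOR_BGR2GRAY); u,v=proj(ci,[P+M@[.0895,0,.0174]])[0].astype(int)
for y in range(v-30,v+60,5): print(y,g[y,u-30:u+31:3])
E
```

```text
t 31.18 tcp [ 0.466  -0.226   0.2165] ori [ 2.012  1.859 -0.54 ] F [ 0.   0.  -0.5] w 0.0137 gf 78.78083825111389
tool x [ 0.068  0.864 -0.499] y [ 0.997 -0.08  -0.003] z [-0.042 -0.497 -0.867] [ 0.09  0.27 -0.07  2.07  0.68  0.96 -0.5 ]
pred tip [ 0.4713 -0.1573  0.1568] [[306.8  82.2]
 [307.  170.5]
 [283.8 173.4]
 [329.9 173.4]]
52 [132 129 127 129 131 132 133 136 132 132 129 128 129 136 136 226 246 240
 239 245 151]
57 [131 134 136 135 131 127 123 123 118 136 223 242 241 245 244 242 238 238
 242 255 131]
62 [125 209 234 226 234 244 239 235 238 240 238 240 240 240 242 244 244 107
 119 130 127]
67 [241 243 240 238 242 233 191 144 116 248 242 238 239 241 242 219 151 128
 129 132 131]
72 [239 240 238 238 244 124 134 136 135 133 123 120 123 175 253 229 134 131
 134 139 135]
77 [238 238 238 235 236 165 126 133 134 133 132 139 137 132 137 136 133 132
 135 132 135]
82 [244 241 241 240 239 188 128 132 132 127 125 132 136 133 130 131 135 136
 137 128 128]
87 [245 246 241 242 241 251 128 133 127 123 127 127 131 135 135 132 131 134
 139 133 134]
92 [240 241 239 239 241 245 127 132 131 135 13
[... 161 characters left out ...]
0 231 167 136  28  37  38  39  38 125 136 139 136
 131 132 136]
107 [237 239 241 240 238 241 243 243 255  31  36  41  39  37  50 144 141 136
 134 136 139]
112 [237 240 241 236 236 237 242 243 172  35  37  40  40  39  23 138 133 135
 132 132 130]
117 [236 239 242 243 242 242 244 243 109  36  39  39  41  37  33 126 115 116
 133 131 134]
122 [240 244 240 239 239 240 243 246   9  34  37  41  41  38  33 244 237 238
 179 140 135]
127 [242 242 243 243 242 239 241 254  25  36  39  41  40  40  36 151 239 238
 248 124 129]
132 [243 243 240 241 241 239 242 216  32  36  38  41  39  39  37   0 243 243
 241 244 180]
137 [241 239 238 240 244 242 239 128  35  36  39  40  40  39  36  20 249 243
 239 237 239]
```

```bash
cat > seam.py <<'E'
from h import *
c=np.array([.5907,.1117]);a=np.radians(-4.2);Rz=np.array([[np.cos(a),-np.sin(a)],[np.sin(a),np.cos(a)]])
SE=np.array([[-115,45],[-115,-15],[-115,-75],[-115,-135],[-55,-135],[5,-135]])/1000
SW=np.hstack([SE@Rz.T+c,np.full((6,1),.09)])
TIP=np.array([.0853,.001,.0174])
E
python3 - <<'E'
from seam import *
im=cv2.imread('pics/ww311.png');g=cv2.cvtColor(im,cv2.COLOR_BGR2GRAY)
print(g[140:220:4,309])
o=r.get_obs();P=np.array(o['tcp_pos']);M=R.from_rotvec(o['orientation']).as_matrix()
t=P+M@TIP;print(SW.round(4).tolist());d=SW[0]+[0,0,.02]-t;print('tip',t,'world d',d.round(4),'tool mm',(M.T@d*1000).round(1))
print('up',(M.T@[0,0,1]).round(3),'chy',(M.T@[*Rz[:,1],0]).round(3),'chx',(M.T@[*Rz[:,0],0]).round(3))
E
```

```text
[ 40  41  42  43  43  42  42  42  42  43  43  77 136 139 137 137 137 137
 135 136]
[[0.4793, 0.165, 0.09], [0.4749, 0.1052, 0.09], [0.4705, 0.0453, 0.09], [0.4661, -0.0145, 0.09], [0.526, -0.0189, 0.09], [0.5858, -0.0233, 0.09]]
tip [ 0.47183962 -0.1629774   0.15955043] world d [ 0.0075  0.328  -0.0496] tool mm [ 308.7  -19.9 -119.9]
up [-0.497 -0.002 -0.867] chy [ 0.867 -0.01  -0.497] chx [ 0.008  1.    -0.007]
```

Call:
step_arm(moves=[{"rx": 0, "ry": 0, "rz": 0, "dx": 44, "dy": -3, "dz": -17, "gripper": -1}, {"rx": 0, "ry": 0, "rz": 0, "dx": 44, "dy": -3, "dz": -17, "gripper": -1}, {"rx": 0, "ry": 0, "rz": 0, "dx": 44, "dy": -3, "dz": -17, "gripper": -1}, {"rx": 0, "ry": 0, "rz": 0, "dx": 44, "dy": -3, "dz": -17, "gripper": -1}, {"rx": 0, "ry": 0, "rz": 0, "dx": 44, "dy": -3, "dz": -17, "gripper": -1}, {"rx": 0, "ry": 0, "rz": 0, "dx": 44, "dy": -3, "dz": -17, "gripper": -1}, {"rx": 0, "ry": 0, "rz": 0, "dx": 44, "dy": -2, "dz": -17, "gripper": -1}, {"rx": 0, "ry": 0, "rz": 0, "dx": 0, "dy": 0, "dz": 0, "gripper": -1}, {"rx": 0, "ry": 0, "rz": 0, "dx": 0, "dy": 0, "dz": 0, "gripper": -1}])

```text
clock: 32.35
tcp_pos: [0.4744, 0.0952, 0.1669]
orientation: [2.022, 1.847, -0.542]
contact_force: [-0.5, -2.1, -0.5]
grip_width: 0.0138
gripper_force: 78.8
```

```bash
python3 - <<'E'
from seam import *
exec(open('wand.py').read())
t=P+M@TIP;print('tip',t.round(4),'to seam0',(SW[0]-t).round(4)); print('px tip',proj(ci,[t]).round(1),'seam',proj(ci,SW).round(1).tolist())
cv2.imwrite('pics/v1.png',cv2.resize(im[0:300,150:450],(700,600) if 0 else (600,600)))
E
```

```text
t 32.35 tcp [0.4744 0.0952 0.1669] ori [ 2.022  1.847 -0.542] F [-0.5 -2.1 -0.5] w 0.0138 gf 78.7865138053894
tool x [ 0.078  0.863 -0.499] y [ 0.996 -0.091 -0.001] z [-0.046 -0.497 -0.866] [-0.36  0.44 -0.28  1.96  0.54  1.19 -1.04]
tip [0.4812 0.1601 0.1092] to seam0 [-0.0019  0.0049 -0.0192]
px tip [[309.7  95.4]] seam [[303.4, 58.7], [307.1, 185.1], [309.4, 262.3], [310.9, 314.3], [393.5, 313.6], [476.6, 312.8]]
```

View pics/v1.png

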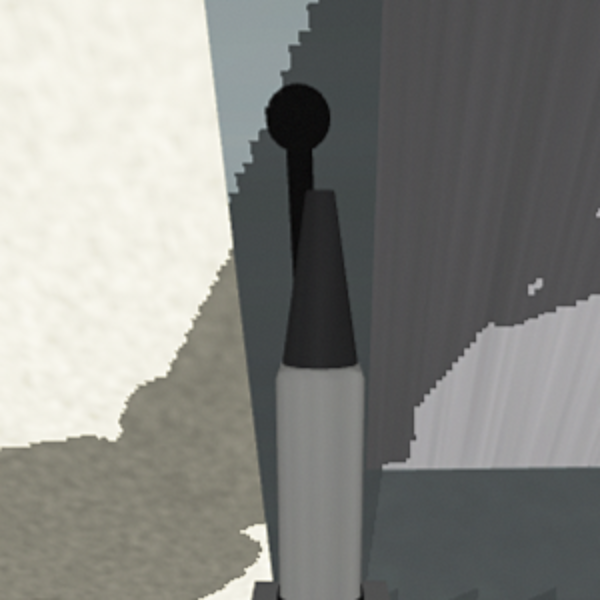

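The close view shows the seam's start dot at full-frame pixel (299,59) and the wand tip at (310,95), about where I predicted.

```bash
python3 - <<'E'
from seam import *
ci=r.camera_info('wrist');o=r.get_obs();P=np.array(o['tcp_pos']);M=R.from_rotvec(o['orientation']).as_matrix()
s=onz(ci,(299,59),.09);t=P+M@TIP;tt=P+M@TIP
d=s-t; print(s.round(4),d.round(4),'above9mm tool',(M.T@(d+[0,0,.009])*1000).round(1))
# seam line pixels below dot (thin black, left of the cone)
g=cv2.cvtColor(cv2.imread('pics/ww323.png'),cv2.COLOR_BGR2GRAY)
for y in(76,82,86): 
    k=np.where(g[y,285:320]<35)[0]; 
    if len(k): print(y,285+k.min(),285+k.max(),onz(ci,(285+(k.min()+k.max())/2,y),.09).round(4))
E
```

```text
[0.4776 0.1646 0.09  ] [-0.0035  0.0049 -0.0193] above9mm tool [ 9.1 -4.   6.6]
76 294 305 [0.4771 0.1583 0.09  ]
82 294 305 [0.4769 0.1559 0.09  ]
86 294 305 [0.4767 0.1544 0.09  ]
```

Call:
step_arm(moves=[{"rx": 0, "ry": 0, "rz": 0, "dx": 4.5, "dy": -2, "dz": 3.5, "gripper": -1}, {"rx": 0, "ry": 0, "rz": 0, "dx": 4.5, "dy": -2, "dz": 3.5, "gripper": -1}, {"rx": 0, "ry": 0, "rz": 0, "dx": 1, "dy": 0, "dz": 1.7, "gripper": -1}, {"rx": 0, "ry": 0, "rz": 0, "dx": 1, "dy": 0, "dz": 1.7, "gripper": -1}, {"rx": 0, "ry": 0, "rz": 0, "dx": 0, "dy": 0, "dz": 0, "gripper": -1}, {"rx": 0, "ry": 0, "rz": 0, "dx": 0, "dy": 0, "dz": 0, "gripper": -1}])

```text
clock: 33.15
tcp_pos: [0.4704, 0.1019, 0.1522]
orientation: [2.018, 1.849, -0.54]
contact_force: [-0.4, -0.5, -0.1]
grip_width: 0.0137
gripper_force: 78.8
```

```bash
cat > chk.py <<'E'
from seam import *
exec(open('wand.py').read())
t=P+M@TIP; print('tip',t.round(4),'to seams',((SW-t)*1000).round(1).tolist())
g=cv2.cvtColor(im,cv2.COLOR_BGR2GRAY)
for y in range(46,112,6):
    k=np.where(g[y,250:370]<45)[0]; print(y,(250+k.min(),250+k.max(),len(k)) if len(k) else None,end=' ')
E
python3 chk.py
```

```text
t 33.15 tcp [0.4704 0.1019 0.1522] ori [ 2.018  1.849 -0.54 ] F [-0.4 -0.5 -0.1] w 0.0137 gf 78.78729343414307
tool x [ 0.076  0.863 -0.5  ] y [ 0.996 -0.087  0.   ] z [-0.043 -0.498 -0.866] [-0.37  0.47 -0.28  1.97  0.55  1.17 -1.07]
tip [0.4771 0.1667 0.0945] to seams [[2.3, -1.7, -4.5], [-2.1, -61.6, -4.5], [-6.5, -121.4, -4.5], [-10.9, -181.3, -4.5], [48.9, -185.6, -4.5], [108.7, -190.0, -4.5]]
46 None 52 None 58 None 64 None 70 None 76 None 82 (np.int64(299), np.int64(323), 25) 88 (np.int64(296), np.int64(327), 32) 94 (np.int64(295), np.int64(328), 34) 100 (np.int64(297), np.int64(326), 30) 106 (np.int64(301), np.int64(322), 22)
```

Call:
step_arm(moves=[{"rx": 0, "ry": 0, "rz": 0, "dx": 0.5, "dy": 0, "dz": 0.9, "gripper": -1}, {"rx": 0, "ry": 0, "rz": 0, "dx": 0.5, "dy": 0, "dz": 0.9, "gripper": -1}, {"rx": 0, "ry": 0, "rz": 0, "dx": 0, "dy": 0, "dz": 0, "gripper": -1}, {"rx": 0, "ry": 0, "rz": 0, "dx": 0, "dy": 0, "dz": 0, "gripper": -1}])

```text
clock: 33.7
tcp_pos: [0.4703, 0.1018, 0.1501]
orientation: [2.018, 1.849, -0.541]
contact_force: [0.7, -0.6, -0.8]
grip_width: 0.0136
gripper_force: 78.8
```

```bash
python3 chk.py
```

```text
t 33.7 tcp [0.4703 0.1018 0.1501] ori [ 2.018  1.849 -0.541] F [ 0.7 -0.6 -0.8] w 0.0136 gf 78.78753304481506
tool x [ 0.075  0.863 -0.5  ] y [ 0.996 -0.087 -0.   ] z [-0.044 -0.498 -0.866] [-0.37  0.47 -0.28  1.97  0.56  1.17 -1.08]
tip [0.477  0.1666 0.0924] to seams [[2.3, -1.6, -2.4], [-2.1, -61.5, -2.4], [-6.5, -121.3, -2.4], [-10.9, -181.1, -2.4], [49.0, -185.5, -2.4], [108.8, -189.9, -2.4]]
46 None 52 None 58 None 64 None 70 None 76 None 82 (np.int64(302), np.int64(321), 20) 88 (np.int64(297), np.int64(326), 30) 94 (np.int64(295), np.int64(328), 34) 100 (np.int64(296), np.int64(328), 33) 106 (np.int64(298), np.int64(325), 28)
```

Call:
step_arm(moves=[{"rx": 0, "ry": 0, "rz": 0, "dx": -3.5, "dy": 0, "dz": 2, "gripper": -1}, {"rx": 0, "ry": 0, "rz": 0, "dx": -3.5, "dy": 0, "dz": 2, "gripper": -1}, {"rx": 0, "ry": 0, "rz": 0, "dx": -3.5, "dy": 0, "dz": 2, "gripper": -1}, {"rx": 0, "ry": 0, "rz": 0, "dx": -3.5, "dy": 0, "dz": 2, "gripper": -1}, {"rx": 0, "ry": 0, "rz": 0, "dx": -3.5, "dy": 0, "dz": 2, "gripper": -1}, {"rx": 0, "ry": 0, "rz": 0, "dx": -3.5, "dy": 0, "dz": 2, "gripper": -1}, {"rx": 0, "ry": 0, "rz": 0, "dx": -3.5, "dy": 0, "dz": 2, "gripper": -1}, {"rx": 0, "ry": 0, "rz": 0, "dx": -3.4, "dy": 0, "dz": 2, "gripper": -1}, {"rx": 0, "ry": 0, "rz": 0, "dx": -3.4, "dy": 0, "dz": 2, "gripper": -1}, {"rx": 0, "ry": 0, "rz": 0, "dx": -3.4, "dy": 0, "dz": 2, "gripper": -1}, {"rx": 0, "ry": 0, "rz": 0, "dx": -3.4, "dy": 0, "dz": 2, "gripper": -1}, {"rx": 0, "ry": 0, "rz": 0, "dx": -3.4, "dy": 0, "dz": 2, "gripper": -1}, {"rx": 0, "ry": 0, "rz": 0, "dx": -3.4, "dy": 0, "dz": 2, "gripper": -1}, {"rx": 0, "ry": 0, "rz": 0, "dx": -3.4, "dy": 0, "dz": 2, "gripper": -1}])

```text
clock: 35.5
tcp_pos: [0.4654, 0.0459, 0.15]
orientation: [2.018, 1.849, -0.541]
contact_force: [1.0, 0.2, -1.1]
grip_width: 0.0133
gripper_force: 78.8
```

```bash
python3 chk.py
```

```text
t 35.5 tcp [0.4654 0.0459 0.15  ] ori [ 2.018  1.849 -0.541] F [ 1.   0.2 -1.1] w 0.0133 gf 78.78959655761719
tool x [ 0.076  0.863 -0.5  ] y [ 0.996 -0.087  0.   ] z [-0.044 -0.498 -0.866] [-0.3   0.43 -0.26  2.04  0.59  1.11 -1.02]
tip [0.4721 0.1108 0.0923] to seams [[7.2, 54.2, -2.3], [2.8, -5.6, -2.3], [-1.6, -65.4, -2.3], [-6.0, -125.3, -2.3], [53.9, -129.7, -2.3], [113.7, -134.1, -2.3]]
46 (np.int64(306), np.int64(321), 16) 52 (np.int64(307), np.int64(321), 15) 58 (np.int64(307), np.int64(321), 15) 64 (np.int64(307), np.int64(321), 15) 70 (np.int64(307), np.int64(321), 15) 76 (np.int64(307), np.int64(321), 15) 82 (np.int64(307), np.int64(321), 15) 88 (np.int64(307), np.int64(321), 15) 94 (np.int64(308), np.int64(321), 14) 100 (np.int64(302), np.int64(321), 20) 106 (np.int64(301), np.int64(321), 21)
```

Call:
step_arm(moves=[{"rx": 0, "ry": 0, "rz": 0, "dx": -3.5, "dy": 0.8, "dz": 2, "gripper": -1}, {"rx": 0, "ry": 0, "rz": 0, "dx": -3.5, "dy": 0.8, "dz": 2, "gripper": -1}, {"rx": 0, "ry": 0, "rz": 0, "dx": -3.5, "dy": 0.1, "dz": 2, "gripper": -1}, {"rx": 0, "ry": 0, "rz": 0, "dx": -3.5, "dy": 0, "dz": 2, "gripper": -1}, {"rx": 0, "ry": 0, "rz": 0, "dx": -3.5, "dy": 0.1, "dz": 2, "gripper": -1}, {"rx": 0, "ry": 0, "rz": 0, "dx": -3.5, "dy": 0, "dz": 2, "gripper": -1}, {"rx": 0, "ry": 0, "rz": 0, "dx": -3.5, "dy": 0.1, "dz": 2, "gripper": -1}, {"rx": 0, "ry": 0, "rz": 0, "dx": -3.4, "dy": 0, "dz": 2, "gripper": -1}, {"rx": 0, "ry": 0, "rz": 0, "dx": -3.4, "dy": 0.1, "dz": 2, "gripper": -1}, {"rx": 0, "ry": 0, "rz": 0, "dx": -3.4, "dy": 0, "dz": 2, "gripper": -1}, {"rx": 0, "ry": 0, "rz": 0, "dx": -3.4, "dy": 0.1, "dz": 2, "gripper": -1}, {"rx": 0, "ry": 0, "rz": 0, "dx": -3.4, "dy": 0, "dz": 2, "gripper": -1}, {"rx": 0, "ry": 0, "rz": 0, "dx": -3.4, "dy": 0.1, "dz": 2, "gripper": -1}, {"rx": 0, "ry": 0, "rz": 0, "dx": -3.4, "dy": 0, "dz": 2, "gripper": -1}, {"rx": 0, "ry": 0, "rz": 0, "dx": -3.4, "dy": 0.1, "dz": 2, "gripper": -1}, {"rx": 0, "ry": 0, "rz": 0, "dx": -3.5, "dy": 0, "dz": 2, "gripper": -1}])

```text
clock: 37.55
tcp_pos: [0.4621, -0.0178, 0.1499]
orientation: [2.018, 1.849, -0.541]
contact_force: [1.0, -0.0, -0.9]
grip_width: 0.0138
gripper_force: 78.8
```

```bash
python3 chk.py
```

```text
t 37.55 tcp [ 0.4621 -0.0178  0.1499] ori [ 2.018  1.849 -0.541] F [ 1.  -0.  -0.9] w 0.0138 gf 78.79620909690857
tool x [ 0.075  0.863 -0.5  ] y [ 0.996 -0.087  0.   ] z [-0.044 -0.498 -0.866] [-0.22  0.39 -0.22  2.09  0.63  1.05 -0.95]
tip [0.4688 0.047  0.0922] to seams [[10.5, 118.0, -2.2], [6.1, 58.1, -2.2], [1.7, -1.7, -2.2], [-2.7, -61.5, -2.2], [57.1, -65.9, -2.2], [117.0, -70.3, -2.2]]
46 (np.int64(303), np.int64(317), 15) 52 (np.int64(303), np.int64(317), 15) 58 (np.int64(303), np.int64(317), 15) 64 (np.int64(303), np.int64(317), 15) 70 (np.int64(303), np.int64(317), 15) 76 (np.int64(304), np.int64(317), 14) 82 (np.int64(304), np.int64(317), 14) 88 (np.int64(304), np.int64(317), 14) 94 (np.int64(304), np.int64(317), 14) 100 (np.int64(302), np.int64(317), 16) 106 (np.int64(301), np.int64(318), 18)
```

Call:
step_arm(moves=[{"rx": 0, "ry": 0, "rz": 0, "dx": -3.5, "dy": 0.1, "dz": 2, "gripper": -1}, {"rx": 0, "ry": 0, "rz": 0, "dx": -3.5, "dy": 0.1, "dz": 2, "gripper": -1}, {"rx": 0, "ry": 0, "rz": 0, "dx": -3.5, "dy": 0.1, "dz": 2, "gripper": -1}, {"rx": 0, "ry": 0, "rz": 0, "dx": -3.5, "dy": 0, "dz": 2, "gripper": -1}, {"rx": 0, "ry": 0, "rz": 0, "dx": -3.5, "dy": 0.1, "dz": 2, "gripper": -1}, {"rx": 0, "ry": 0, "rz": 0, "dx": -3.5, "dy": 0, "dz": 2, "gripper": -1}, {"rx": 0, "ry": 0, "rz": 0, "dx": -3.5, "dy": 0.1, "dz": 2, "gripper": -1}, {"rx": 0, "ry": 0, "rz": 0, "dx": -3.4, "dy": 0, "dz": 2, "gripper": -1}, {"rx": 0, "ry": 0, "rz": 0, "dx": -3.4, "dy": 0.1, "dz": 2, "gripper": -1}, {"rx": 0, "ry": 0, "rz": 0, "dx": -3.4, "dy": 0, "dz": 2, "gripper": -1}, {"rx": 0, "ry": 0, "rz": 0, "dx": -3.4, "dy": 0.1, "dz": 2, "gripper": -1}, {"rx": 0, "ry": 0, "rz": 0, "dx": -3.4, "dy": 0, "dz": 2, "gripper": -1}, {"rx": 0, "ry": 0, "rz": 0, "dx": -3.4, "dy": 0.1, "dz": 2, "gripper": -1}, {"rx": 0, "ry": 0, "rz": 0, "dx": -3.4, "dy": 0, "dz": 2, "gripper": -1}, {"rx": 0, "ry": 0, "rz": 0, "dx": -3.4, "dy": 0.1, "dz": 2, "gripper": -1}, {"rx": 0, "ry": 0, "rz": 0, "dx": 0, "dy": 0, "dz": 0, "gripper": -1}])

```text
clock: 39.6
tcp_pos: [0.4577, -0.0776, 0.1498]
orientation: [2.019, 1.848, -0.541]
contact_force: [0.4, -0.3, -0.2]
grip_width: 0.0136
gripper_force: 78.8
```

```bash
cat >> chk.py <<'E'
print()
for x in range(340,600,30):
    k=np.where(g[60:140,x]<45)[0]; print(x,(60+k.min(),60+k.max(),len(k)) if len(k) else None,end=' ')
E
python3 chk.py
```

```text
t 39.6 tcp [ 0.4577 -0.0776  0.1498] ori [ 2.019  1.848 -0.541] F [ 0.4 -0.3 -0.2] w 0.0136 gf 78.80156993865967
tool x [ 0.076  0.863 -0.5  ] y [ 0.996 -0.088 -0.   ] z [-0.044 -0.498 -0.866] [-0.13  0.37 -0.18  2.13  0.67  0.99 -0.87]
tip [ 0.4644 -0.0128  0.0921] to seams [[14.9, 177.8, -2.1], [10.5, 118.0, -2.1], [6.1, 58.1, -2.1], [1.7, -1.7, -2.1], [61.6, -6.1, -2.1], [121.4, -10.5, -2.1]]
46 (np.int64(303), np.int64(318), 16) 52 (np.int64(303), np.int64(318), 16) 58 (np.int64(304), np.int64(318), 15) 64 (np.int64(304), np.int64(318), 15) 70 (np.int64(304), np.int64(318), 15) 76 (np.int64(304), np.int64(318), 15) 82 (np.int64(304), np.int64(318), 15) 88 (np.int64(304), np.int64(318), 15) 94 (np.int64(305), np.int64(369), 65) 100 (np.int64(302), np.int64(369), 68) 106 (np.int64(302), np.int64(317), 16) 
340 (np.int64(90), np.int64(103), 14) 370 (np.int64(89), np.int64(103), 15) 400 (np.int64(89), np.int64(102), 14) 430 (np.int64(88), np.int64(101), 14) 460 (np.int64(88), np.int64(101), 14) 490 (np.int64(87), np.int64(101), 15) 520 (np.int64(87), np.int64(100), 14) 550 (np.int64(86), np.int64(100), 15) 580 (np.int64(85), np.int64(99), 15)
```

Call:
step_arm(moves=[{"rx": 0, "ry": 0, "rz": 0, "dx": 0.1, "dy": 4, "dz": 0, "gripper": -1}, {"rx": 0, "ry": 0, "rz": 0, "dx": 0, "dy": 4, "dz": 0, "gripper": -1}, {"rx": 0, "ry": 0, "rz": 0, "dx": 0.1, "dy": 4, "dz": -0.1, "gripper": -1}, {"rx": 0, "ry": 0, "rz": 0, "dx": 0, "dy": 4, "dz": 0, "gripper": -1}, {"rx": 0, "ry": 0, "rz": 0, "dx": 0.1, "dy": 4, "dz": -0.1, "gripper": -1}, {"rx": 0, "ry": 0, "rz": 0, "dx": 0, "dy": 4, "dz": 0, "gripper": -1}, {"rx": 0, "ry": 0, "rz": 0, "dx": 0.1, "dy": 4, "dz": -0.1, "gripper": -1}, {"rx": 0, "ry": 0, "rz": 0, "dx": 0, "dy": 4, "dz": 0, "gripper": -1}, {"rx": 0, "ry": 0, "rz": 0, "dx": 0.1, "dy": 4, "dz": -0.1, "gripper": -1}, {"rx": 0, "ry": 0, "rz": 0, "dx": 0.1, "dy": 4, "dz": 0, "gripper": -1}, {"rx": 0, "ry": 0, "rz": 0, "dx": 0.1, "dy": 4, "dz": -0.1, "gripper": -1}, {"rx": 0, "ry": 0, "rz": 0, "dx": 0.1, "dy": 4, "dz": 0, "gripper": -1}, {"rx": 0, "ry": 0, "rz": 0, "dx": 0.1, "dy": 4, "dz": 0, "gripper": -1}, {"rx": 0, "ry": 0, "rz": 0, "dx": 0, "dy": 4, "dz": 0, "gripper": -1}, {"rx": 0, "ry": 0, "rz": 0, "dx": 0, "dy": 4, "dz": 0, "gripper": -1}])

```text
clock: 41.52
tcp_pos: [0.518, -0.0815, 0.1498]
orientation: [2.018, 1.849, -0.541]
contact_force: [-0.0, -0.7, -0.6]
grip_width: 0.0138
gripper_force: 78.8
```

```bash
python3 chk.py
```

```text
t 41.52 tcp [ 0.518  -0.0815  0.1498] ori [ 2.018  1.849 -0.541] F [-0.  -0.7 -0.6] w 0.0138 gf 78.81041407585144
tool x [ 0.076  0.863 -0.5  ] y [ 0.996 -0.087  0.   ] z [-0.044 -0.498 -0.866] [-0.12  0.45 -0.16  2.    0.67  1.02 -0.81]
tip [ 0.5247 -0.0166  0.092 ] to seams [[-45.3, 181.6, -2.0], [-49.7, 121.8, -2.0], [-54.1, 62.0, -2.0], [-58.5, 2.1, -2.0], [1.3, -2.3, -2.0], [61.1, -6.7, -2.0]]
46 None 52 None 58 None 64 None 70 None 76 None 82 None 88 None 94 (np.int64(250), np.int64(369), 120) 100 (np.int64(250), np.int64(369), 120) 106 (np.int64(250), np.int64(318), 43) 
340 (np.int64(91), np.int64(104), 14) 370 (np.int64(91), np.int64(104), 14) 400 (np.int64(90), np.int64(104), 15) 430 (np.int64(89), np.int64(103), 15) 460 (np.int64(89), np.int64(103), 15) 490 (np.int64(79), np.int64(107), 29) 520 None 550 None 580 None
```

Call:
step_arm(moves=[{"rx": 0, "ry": 0, "rz": 0, "dx": -0.4, "dy": 4, "dz": 0.2, "gripper": -1}, {"rx": 0, "ry": 0, "rz": 0, "dx": -0.3, "dy": 4, "dz": 0.2, "gripper": -1}, {"rx": 0, "ry": 0, "rz": 0, "dx": 0.1, "dy": 4, "dz": 0, "gripper": -1}, {"rx": 0, "ry": 0, "rz": 0, "dx": 0, "dy": 4, "dz": 0, "gripper": -1}, {"rx": 0, "ry": 0, "rz": 0, "dx": 0.1, "dy": 4, "dz": 0, "gripper": -1}, {"rx": 0, "ry": 0, "rz": 0, "dx": 0, "dy": 4, "dz": 0, "gripper": -1}, {"rx": 0, "ry": 0, "rz": 0, "dx": 0.1, "dy": 4, "dz": -0.1, "gripper": -1}, {"rx": 0, "ry": 0, "rz": 0, "dx": 0, "dy": 4, "dz": 0, "gripper": -1}, {"rx": 0, "ry": 0, "rz": 0, "dx": 0.1, "dy": 4, "dz": -0.1, "gripper": -1}, {"rx": 0, "ry": 0, "rz": 0, "dx": 0, "dy": 4, "dz": 0, "gripper": -1}, {"rx": 0, "ry": 0, "rz": 0, "dx": 0.1, "dy": 4, "dz": -0.1, "gripper": -1}, {"rx": 0, "ry": 0, "rz": 0, "dx": 0, "dy": 4, "dz": 0, "gripper": -1}, {"rx": 0, "ry": 0, "rz": 0, "dx": 0.1, "dy": 4, "dz": -0.1, "gripper": -1}, {"rx": 0, "ry": 0, "rz": 0, "dx": 0, "dy": 4, "dz": 0, "gripper": -1}, {"rx": 0, "ry": 0, "rz": 0, "dx": 0.1, "dy": 4, "dz": 0, "gripper": -1}, {"rx": 0, "ry": 0, "rz": 0, "dx": 0, "dy": 1, "dz": 0, "gripper": -1}, {"rx": 0, "ry": 0, "rz": 0, "dx": 0, "dy": 0, "dz": 0, "gripper": -1}])

```text
clock: 43.7
tcp_pos: [0.5786, -0.0867, 0.1497]
orientation: [2.018, 1.849, -0.54]
contact_force: [0.8, 0.5, -0.3]
grip_width: 0.014
gripper_force: 78.8
```

```bash
python3 chk.py
```

```text
t 43.7 tcp [ 0.5786 -0.0867  0.1497] ori [ 2.018  1.849 -0.54 ] F [ 0.8  0.5 -0.3] w 0.014 gf 78.81742358207703
tool x [ 0.076  0.863 -0.5  ] y [ 0.996 -0.087  0.   ] z [-0.043 -0.498 -0.866] [-0.1   0.52 -0.15  1.86  0.67  1.06 -0.75]
tip [ 0.5853 -0.0218  0.092 ] to seams [[-106.0, 186.8, -2.0], [-110.3, 127.0, -2.0], [-114.7, 67.2, -2.0], [-119.1, 7.3, -2.0], [-59.3, 2.9, -2.0], [0.5, -1.5, -2.0]]
46 None 52 None 58 None 64 None 70 None 76 None 82 (np.int64(298), np.int64(318), 21) 88 (np.int64(293), np.int64(323), 31) 94 (np.int64(250), np.int64(324), 75) 100 (np.int64(250), np.int64(324), 75) 106 (np.int64(295), np.int64(321), 27) 
340 None 370 None 400 None 430 None 460 None 490 None 520 None 550 None 580 None
```

Call:
step_arm(moves=[{"rx": 0, "ry": 0, "rz": 0, "dx": 0.5, "dy": 0, "dz": 0.9, "gripper": -1}, {"rx": 0, "ry": 0, "rz": 0, "dx": 0.5, "dy": 0, "dz": 0.9, "gripper": -1}, {"rx": 0, "ry": 0, "rz": 0, "dx": 0, "dy": 0, "dz": 0, "gripper": -1}])

```text
clock: 44.12
tcp_pos: [0.5786, -0.0872, 0.1482]
orientation: [2.018, 1.848, -0.541]
contact_force: [0.5, -0.8, 4.1]
grip_width: 0.0136
gripper_force: 79.3
```

Call:
step_arm(moves=[{"rx": 0, "ry": 0, "rz": 0, "dx": 0.5, "dy": 0, "dz": 0.9, "gripper": -1}, {"rx": 0, "ry": 0, "rz": 0, "dx": 0, "dy": 0, "dz": 0, "gripper": -1}, {"rx": 0, "ry": 0, "rz": 0, "dx": 0, "dy": 0, "dz": 0, "gripper": -1}])

```text
clock: 44.5
tcp_pos: [0.5786, -0.0875, 0.1475]
orientation: [2.018, 1.847, -0.541]
contact_force: [-1.4, -1.5, 6.9]
grip_width: 0.0137
gripper_force: 79.6
```

Contact came after about 1 mm of extra lowering, so the pass ran within about 1 mm of the surface. Now I'll take the wand back.

Call:
step_arm(moves=[{"rx": 0, "ry": 0, "rz": 0, "dx": -10, "dy": 0, "dz": -17, "gripper": -1}, {"rx": 0, "ry": 0, "rz": 0, "dx": -23, "dy": 0, "dz": -40, "gripper": -1}, {"rx": 0, "ry": 0, "rz": 0, "dx": -32, "dy": -25, "dz": 18, "gripper": -1}, {"rx": 0, "ry": 0, "rz": 0, "dx": -32, "dy": -25, "dz": 18, "gripper": -1}, {"rx": 0, "ry": 0, "rz": 0, "dx": -32, "dy": -25, "dz": 18, "gripper": -1}, {"rx": 0, "ry": 0, "rz": 0, "dx": -32, "dy": -25, "dz": 18, "gripper": -1}, {"rx": 0, "ry": 10, "rz": 0, "dx": 0, "dy": 0, "dz": 0, "gripper": -1}, {"rx": 0, "ry": 10, "rz": 0, "dx": 0, "dy": 0, "dz": 0, "gripper": -1}, {"rx": 0, "ry": 10, "rz": 0, "dx": 0, "dy": 0, "dz": 0, "gripper": -1}, {"rx": 0, "ry": 0, "rz": 0, "dx": 0, "dy": 0, "dz": 0, "gripper": -1}, {"rx": 0, "ry": 0, "rz": 0, "dx": 0, "dy": 0, "dz": 0, "gripper": -1}])

```text
clock: 45.88
tcp_pos: [0.466, -0.2236, 0.2142]
orientation: [2.314, 2.123, -0.003]
contact_force: [0.4, -0.1, -1.4]
grip_width: 0.0137
gripper_force: 78.8
```

```bash
python3 - <<'E'
from h import *
exec(open('wand.py').read())
d=np.array([.3844,-.2520,.0294])-P; print(d.round(4),(M.T@d*1000).round(1))
E
```

```text
t 45.88 tcp [ 0.466  -0.2236  0.2142] ori [ 2.314  2.123 -0.003] F [ 0.4 -0.1 -1.4] w 0.0137 gf 78.77447605133057
tool x [ 0.086  0.996 -0.002] y [ 0.996 -0.086 -0.001] z [-0.001 -0.002 -1.   ] [ 0.46  0.27 -0.16  1.96  0.06  0.91  0.19]
[-0.0816 -0.0284 -0.1848] [-35.  -78.7 184.9]
```

Call:
step_arm(moves=[{"rx": 0, "ry": 0, "rz": 0, "dx": -18, "dy": -40, "dz": 0, "gripper": -1}, {"rx": 0, "ry": 0, "rz": 0, "dx": -17, "dy": -39, "dz": 30, "gripper": -1}, {"rx": 0, "ry": 0, "rz": 0, "dx": 0, "dy": 0, "dz": 50, "gripper": -1}, {"rx": 0, "ry": 0, "rz": 0, "dx": 0, "dy": 0, "dz": 50, "gripper": -1}, {"rx": 0, "ry": 0, "rz": 0, "dx": 0, "dy": 0, "dz": 30, "gripper": -1}, {"rx": 0, "ry": 0, "rz": 0, "dx": 0, "dy": 0, "dz": 15, "gripper": -1}, {"rx": 0, "ry": 0, "rz": 0, "dx": 0, "dy": 0, "dz": 7, "gripper": -1}, {"rx": 0, "ry": 0, "rz": 0, "dx": 0, "dy": 0, "dz": 0, "gripper": -1}, {"rx": 0, "ry": 0, "rz": 0, "dx": 0, "dy": 0, "dz": 0, "gripper": -1}])

```text
clock: 47.05
tcp_pos: [0.385, -0.2527, 0.0331]
orientation: [2.315, 2.121, 0.001]
contact_force: [0.9, -1.0, -1.1]
grip_width: 0.0141
gripper_force: 78.8
```

Call:
step_arm(moves=[{"rx": 0, "ry": 0, "rz": 0, "dx": 0, "dy": 0, "dz": 2, "gripper": -1}, {"rx": 0, "ry": 0, "rz": 0, "dx": 0, "dy": 0, "dz": 1, "gripper": -1}, {"rx": 0, "ry": 0, "rz": 0, "dx": 0, "dy": 0, "dz": 0, "gripper": -0.2}, {"rx": 0, "ry": 0, "rz": 0, "dx": 0, "dy": 0, "dz": 0, "gripper": -0.2}, {"rx": 0, "ry": 0, "rz": 0, "dx": 0, "dy": 0, "dz": 0, "gripper": -0.2}, {"rx": 0, "ry": 0, "rz": 0, "dx": 0, "dy": 0, "dz": -30, "gripper": -0.2}, {"rx": 0, "ry": 0, "rz": 0, "dx": 0, "dy": 0, "dz": -50, "gripper": -0.2}, {"rx": 0, "ry": 0, "rz": 0, "dx": 0, "dy": 40, "dz": -60, "gripper": 0}, {"rx": 0, "ry": 0, "rz": 0, "dx": 0, "dy": 30, "dz": -60, "gripper": 0}, {"rx": 0, "ry": 0, "rz": 0, "dx": 0, "dy": 0, "dz": 0, "gripper": 0}, {"rx": 0, "ry": 0, "rz": 0, "dx": 0, "dy": 0, "dz": 0, "gripper": 0}])

```text
clock: 48.42
tcp_pos: [0.4459, -0.2577, 0.2165]
orientation: [-2.316, -2.122, 0.001]
contact_force: [-0.9, 0.4, -1.0]
grip_width: 0.0429
gripper_force: 0.0
```

```bash
python3 - <<'E'
from h import *
st(); im,ci=snap('side','s9.png'); im2,ci2=snap('wrist','w9.png')
cv2.imwrite('pics/c9.png',np.hstack([cv2.resize(im[60:340,150:450],(420,392)),cv2.resize(im2,(380,392))]))
E
```

```text
t 48.42 tcp [ 0.4459 -0.2577  0.2165] ori [-2.316e+00 -2.122e+00  1.000e-03] F [-0.9  0.4 -1. ] w 0.0429 gf 0.0
```

View pics/c9.png

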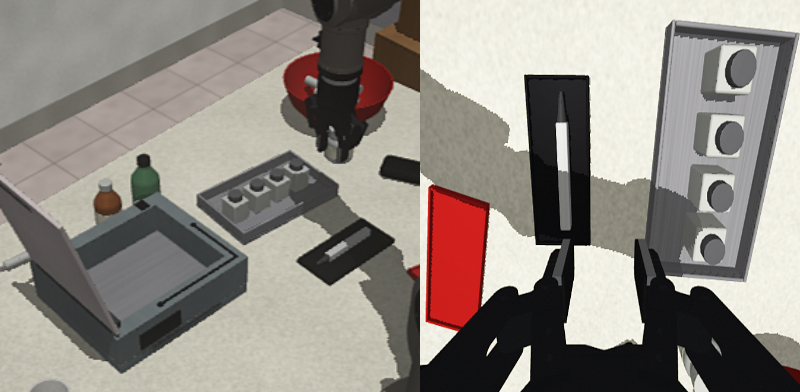

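The picture shows the wand lying in the pen tray, four bottles standing in the steel tray, the hatch open past upright, and the flasks in place. Handing in.

```bash
python3 -c "
from bench import r
print(r.hand_in())"
```

```text
the job is handed in; nothing more can be done
None
```

The job is handed in; no verdict came back. The last pictures show the hatch open past upright, all four bottles standing in the steel tray and the wand back in the pen tray, after one slow pass along the whole seam about 1 mm above the rim.

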